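Wedge a dowelled case lid up evenly

TASK

Pick up the orange wedge and work its tapered ends into the prising slot under the lid of the dowelled wooden case, from the two sides in turn so that neither side of the lid ever gets more than 6 mm ahead of the other. Finish by driving it home on the left side and then on the right, until you feel its tip bear on the rubber stop hidden in the slot, and no harder, so that the lid ends up raised its full height and level. Touch case and lid with nothing but the wedge and gently, leave the other things alone, and at the end set the wedge flat on its cork pad and let go.

Things in the scene. Friction and masses are not known exactly. Their poses are not given: they have to be found in the camera images.
- case: Dark wooden lower half of a case, fixed to the bench: 150 mm along x, 138 mm along y, flat top 60 mm above the origin (centre of its underside, on the bench). Steel stops 34 mm high at both x ends. A light wooden lid is pressed centrally on the flat top; at its left (+y) and right (-y) sides a 14 mm wide ledge of the top stays bare: the wedge can be set on it and slid in.
- slot_floor (a point): Middle of the prising slot's floor, on the flat top of the lower half, 60 mm above the case's origin; axes as the case's. The slot runs through the lid's underside along y, 40 mm wide (x), 4.5 mm high when shut. In it, out of sight, is a stop with two rubber faces (about 8 N per mm, keep under 15 N) 40 mm apart, off centre by up to 5 mm: 30 to 40 mm in from the lid's side.
- lid_left (a point): Middle of the left side of the lid (130 mm in x, 110 mm in y, 26 mm thick): outer lower edge of the slot's ceiling, 55 mm to +y of slot_floor and 4.5 mm above it when fully shut; anything beyond that is how far this side is raised. About 5 N upwards at this edge raises this side, the lid pivoting on its other edge.
- lid_right (a point): The same at the lid's right side, 55 mm to -y of slot_floor, 4.5 mm above it when fully shut. The lid rocks only left-right, stays where it is left, and may start up to 1.5 mm raised on either side. Pushing the wedge in takes about 6 to 15 N, most of it friction; more than that should be avoided.
- wedge_grip (a point): Loose orange nylon wedge, about 90 g: 156 mm long (its y), 22 mm wide (x), flat underside. Each end is 3 mm thick at the tip, its upper face rising evenly to 13 mm over 26 mm, then level (13 mm thick). An upright grip in the middle, 22 mm (x) by 30 mm (y), rises to 60 mm above the underside. The point is on the grip's axis, 32 mm above the underside; best pinched here across x.
- pad: Fixed cork pad, 120 mm along x, 190 mm along y, 6 mm thick, on which the wedge lies at the start; origin at the centre of its underside on the bench, to the left or to the right of the case.
- tray: Bystander: loose open wooden tray of dowels, 110 x 130 x 32 mm; origin under its centre. Stands on the other side of the case from the pad.
- tin: Bystander: loose tin can, 60 mm across, 70 mm high; origin under its centre.
- brush: Bystander: loose brush lying on the bench beyond the case, about 0.2 m long.
- offcut: Bystander: loose wooden offcut 50 x 90 x 30 mm; origin under its centre.

How it is judged:
By the outcome, as a careful person would: the job done as asked, in the order asked, and still so for the second after the job is handed in, with the robot touching nothing.
It also fails if it takes over 72 s, if anything falls off the work surface, if the arm or the gripper's body presses on something with over 40 N, if the wrist force passes 120 N, or if a joint passes its speed limit or range.

ROBOT

A 7-joint arm with a two-finger parallel gripper is mounted at the origin on the work surface. World frame = base frame: x ahead of the robot, y to its left, z up, the work surface at z = 0. Lengths are in m, angles in rad, forces in N, time in s.
With the tool pointing down it reaches from about 0.425 to 0.875 m from the base axis. Payload 4.7 kg.
Tool frame: the origin (TCP) lies at the very end of the fingers, on their centre line; the grasp point (between the pads) lies 19 mm behind it; z points along the fingers, x is the direction in which the jaws open and shut, and the axes are right-handed (so a half turn about z gives the same grasp; the last joint's range is limited). The gripper opens to 85 mm and grips with 20 to 120 N. Pads are 22 mm wide; open, the fingers measure 114 mm over their backs; the gripper's body (76 mm by 85 mm) begins 54 mm behind the grasp point. The pads swing forward as they close: fully open they stand 13 mm farther back than shut.
Start: joints at [0.014, 0.321, -0.07, 1.45, 0.023, 1.371, -0.057], TCP at [0.65, -0, 0.231] pointing down, gripper open.
Joint ranges: [-2.86, 2.86], [-0.3, 2.09], [-1.38, 1.24], [0.06, 2.45], [-1.56, 4.7], [0.09, 2.05], [-2.69, 2.69]. Speed limits (rad/s): [2.57, 2.57, 3.14, 3.14, 3.14, 3.14, 3.14].

INTERFACE

Orientations are given as a unit quaternion [w, x, y, z].
In Python, from plant import manip gives the robot as it stands.
- The arm moves only by the shell command python3 -m handwheel 'ROWS' [OPENING] [FORCE]. ROWS is JSON, a list of rows, each a list of 2 entries, a list of its own where there are three numbers: the shift along the tool's x, y, z in m, then the turn about the tool's z in degrees. A call has 1 to 12 rows; each row is the pose to reach, as a shift and turn from the pose commanded when the call began, along the tool's axes at that moment; what a row does not reach only later rows make up. A row lasts 1/10 s, in which the tool goes at most 50 mm and 8.59 degrees, less where a joint would pass 70% of its speed; a pose out of reach is approached as far as the arm can. A call with a gripper value outside its range is refused whole. OPENING is the finger opening in m, from 0 to 0.0854, set as the call begins (- or left out, the last holds). The fingers move at their own pace and stop on an object; FORCE is the grip in N (left out, the last holds). Time passes only in rows, so rows that repeat a pose let the fingers close. It gives the time, the measured TCP pose, the force and the opening at its end, in the units of the state.
- manip.get_obs(): the state, without advancing time (a new reading comes with each control period).
- manip.get_image(name): name is "scene" or "side" or "wrist"; returns the picture (420x560x3 uint8, red, green, blue); there is no depth.
- manip.camera_model(name): a dict with "intrinsics" (3x3 intrinsics, pixels), "dist" ([k1, k2, p1, p2, k3] as OpenCV has them; the pictures are not rectified), "xyz" and "rotation" of the camera in the world. Camera axes: x right, y down, z forward; pixel columns grow to the right and rows downward; lengths in m; the calibration is good to about 2 mm. A picture is of the moment at which its call begins: read the wrist's pose just before it. camera_model takes no time and is no camera call; for the wrist camera it gives the pose at the moment of the call.
- manip.finish_job(): hands the job in, once; it reports no verdict.
The state is a dict: "clock": time; "qpos": joint angles; "joint_velocities": joint speeds; "joint_efforts": joint torques, N m; "position": TCP position; "eef_rot": TCP orientation; "contact_force": force on the tool from outside, world axes, zero at the start; "ft_torque": the same for the moment, N m; "opening": finger opening in m.
Only numpy, scipy, OpenCV 4.12 (cv2) and the standard library are available. Lean on these libraries where they do the work, as an engineer would, in place of code of your own. Each camera call takes 0.05 s, during which the arm holds its last target.

## Working session

There is one attempt and no reset: what is moved stays moved. The work goes in short steps, Python scripts to look and compute and a shell command to move; the robot and the scene stay as the last step left them, time stands still between calls to the robot, and variables do not carry over. Pictures are saved under pics/ and viewed, and the job is handed in when it is done.

```bash
mkdir -p pics; ls; cat > h.py <<'E'
import numpy as np, cv2, json
from plant import manip
def snap(name,fn):
    im=manip.get_image(name); cv2.imwrite('pics/'+fn+'.png',im[:,:,::-1]); return im
def cm(name):
    c=manip.camera_model(name); return np.array(c['intrinsics'],float),np.array(c['dist'],float),np.array(c['xyz'],float),np.array(c['rotation'],float)
def ray(name,uv,c=None):
    K,d,t,R=c or cm(name)
    p=cv2.undistortPoints(np.array(uv,float).reshape(-1,1,2),K,d).reshape(-1,2)
    v=np.c_[p,np.ones(len(p))]@R.T
    return t,v
def onplane(name,uv,z,c=None):
    t,v=ray(name,uv,c); return t+v*((z-t[2])/v[:,2])[:,None]
def proj(name,P,c=None):
    K,d,t,R=c or cm(name)
    return cv2.projectPoints(np.array(P,float).reshape(-1,1,3),R.T,-R.T@t,K,d)[0].reshape(-1,2)
def obs():
    o=manip.get_obs(); print({k:np.round(o[k],4).tolist() for k in ['clock','position','eef_rot','contact_force','ft_torque','opening','qpos']}); return o
E
python3 - <<'E'
from h import *
np.set_printoptions(precision=4,suppress=True)
obs()
for n in ['scene','side','wrist']:
    c=cm(n); print(n,c[0].tolist(),c[1],c[2],c[3].tolist()); snap(n,n+'0')
obs()
E
```

```text
pics
{'clock': 0.0, 'position': [0.6495, -0.0, 0.2302], 'eef_rot': [0.0, 1.0, 0.0, -0.001], 'contact_force': [0.0, 0.005, 0.507], 'ft_torque': [0.0123, -0.0346, -0.0068], 'opening': 0.0852, 'qpos': [0.0141, 0.3218, -0.0701, 1.4517, 0.0226, 1.3708, -0.0569]}
scene [[539.5034712608675, 0.0, 272.9586038431565], [0.0, 539.5034712608675, 207.21895523572024], [0.0, 0.0, 1.0]] [-0.2186  0.      0.      0.      0.    ] [1.1714 0.7248 0.7279] [-0.15377021690636472, 0.28344199722163166, 0.8471735128497003, -0.4222705219755231]
side [[417.758571038295, 0.0, 281.6379599459136], [0.0, 417.758571038295, 208.37224331496233], [0.0, 0.0, 1.0]] [-0.0659  0.      0.      0.      0.    ] [ 0.2995 -0.6905  0.8947] [-0.35964426027455015, 0.9101988804502019, -0.1894192579329427, 0.07946287688539883]
wrist [[295.6480311393393, 0.0, 278.7217946582456], [0.0, 295.6480311393393, 212.62498131839018], [0.0, 0.0, 1.0]] [-0.0437  0.      0.      0.      0.    ] [0.6508 0.0678 0.3726] [0.13713854465128758, 0.9905510501679059, 0.0006954966106805643, -0.001073716280155437]
{'clock': 0.15, 'position': [0.6496, -0.0, 0.2305], 'eef_rot': [0.0, 1.0, 0.0, -0.0007], 'contact_force': [0.1912, 0.1803, -0.8182], 'ft_torque': [0.0262, -0.0254, 0.0407], 'opening': 0.0857, 'qpos': [0.0141, 0.3217, -0.0701, 1.4514, 0.0226, 1.3708, -0.0569]}
```

```bash
python3 - <<'E'
s=open('h.py').read()
s=s.replace("np.array(c['rotation'],float)","Rotation.from_quat(np.roll(np.array(c['rotation'],float),-1)).as_matrix()").replace("import numpy","from scipy.spatial.transform import Rotation\nimport numpy",1)
open('h.py','w').write(s)
E
python3 -c "
from h import *
print(cm('scene')[3].round(3),cm('wrist')[3].round(3))"
```

```text
[[-0.792  0.35  -0.5  ]
 [ 0.61   0.483 -0.628]
 [ 0.021 -0.803 -0.596]] [[ 1.     0.002 -0.002]
 [ 0.001 -0.962 -0.272]
 [-0.002  0.272 -0.962]]
```

View pics/scene0.png

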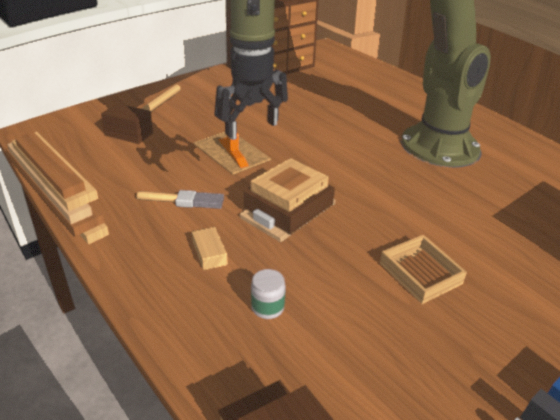

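View pics/side0.png

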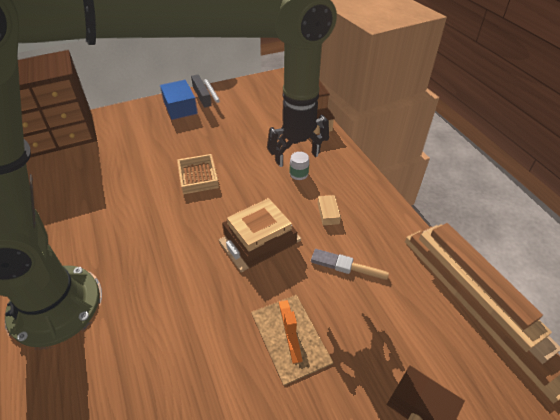

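View pics/wrist0.png

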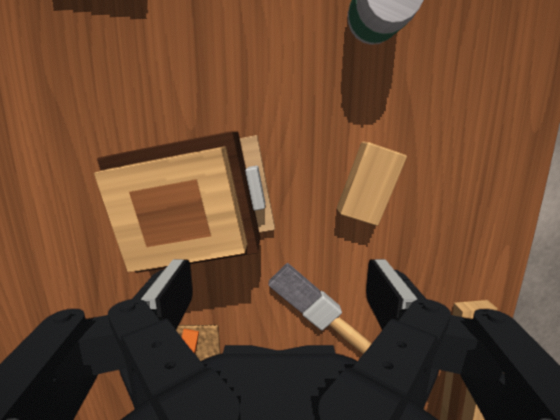

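```bash
python3 - <<'E'
import cv2
a=cv2.imread('pics/scene0.png')[115:255,190:370]; b=cv2.imread('pics/side0.png')[190:390,200:360]; c=cv2.imread('pics/wrist0.png')[120:360,80:290]
cv2.imwrite('pics/ca.png',cv2.resize(a,None,fx=4.2,fy=4.2,interpolation=cv2.INTER_CUBIC))
cv2.imwrite('pics/cb.png',cv2.resize(b,None,fx=3,fy=3,interpolation=cv2.INTER_CUBIC))
cv2.imwrite('pics/cc.png',cv2.resize(c,None,fx=2.5,fy=2.5,interpolation=cv2.INTER_CUBIC))
E
```

```text
(no output)
```

View pics/ca.png

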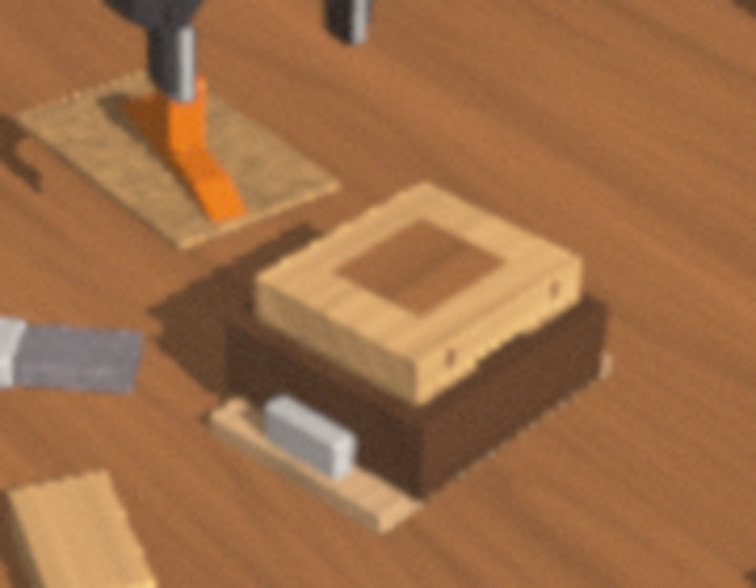

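View pics/cb.png

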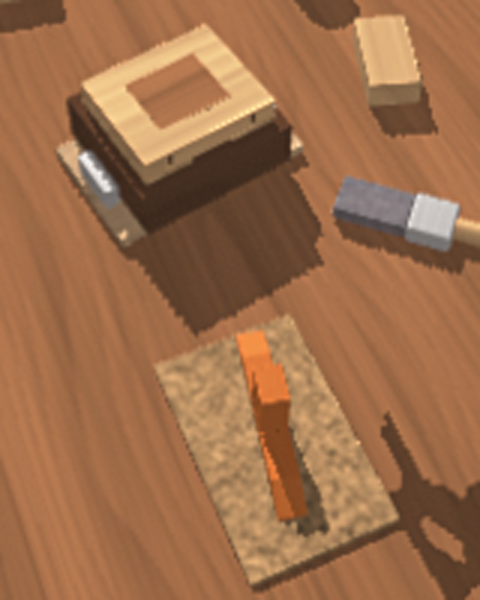

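View pics/cc.png

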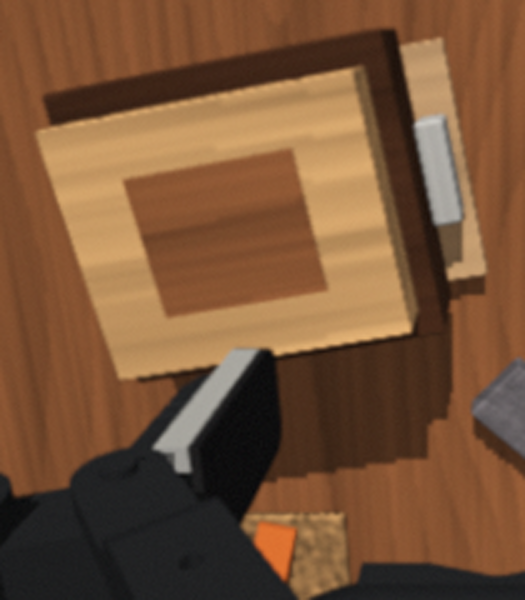

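```bash
cat > fit.py <<'E'
from h import *
from scipy.optimize import least_squares
np.set_printoptions(precision=4,suppress=True)
S=lambda p:(np.array(p)/4.2+[190,115]-0.5+0.5/4.2)
D=lambda p:(np.array(p)/3+[200,190]-0.5+0.5/3)
W=lambda p:(np.array(p)/2.5+[80,120]-0.5+0.2)
cams={n:cm(n) for n in ['scene','side']}; cams['wrist']=cm('wrist')
def lid(sx,sy): return ('lid',sx,sy)
data=[('scene',S([255,285]),lid(1,-1)),('scene',S([425,183]),lid(-1,-1)),('scene',S([582,262]),lid(-1,1)),('scene',S([418,362]),lid(1,1)),
('scene',S([228,325]),('case',1,-1)),('scene',S([606,302]),('case',-1,1)),('scene',S([420,497]),('foot',1,1)),
('side',D([82,83]),lid(-1,1)),('side',D([205,25]),lid(1,1)),('side',D([275,100]),lid(1,-1)),('side',D([150,165]),lid(-1,-1)),
('side',D([68,98]),('case',-1,1)),('side',D([291,130]),('case',1,-1)),('side',D([150,230]),('foot',-1,-1)),
('wrist',W([38,130]),lid(-1,1)),('wrist',W([362,68]),lid(1,1)),('wrist',W([415,330]),lid(1,-1)),('wrist',W([122,380]),lid(-1,-1)),
('wrist',W([45,95]),('case',-1,1)),('wrist',W([395,30]),('case',1,1))]
def pt(k,p):
    t,sx,sy=k; c,s=np.cos(p[2]),np.sin(p[2])
    if t=='lid': a=[sx*.065,sy*.055,.086+(p[3] if sy>0 else p[4])]
    elif t=='case': a=[sx*.075,sy*.069,.06]
    else: a=[sx*.075,sy*.069,0]
    return [p[0]+c*a[0]-s*a[1],p[1]+s*a[0]+c*a[1],a[2]]
def res(p): return np.concatenate([(proj(n,pt(k,p),cams[n])[0]-uv) for n,uv,k in data])
r=least_squares(res,[0.6,0.05,.2,0,0],x_scale=[.01,.01,.1,.001,.001],loss='soft_l1')
print('case',r.x,np.degrees(r.x[2])); 
rr=res(r.x).reshape(-1,2)
for d,e in zip(data,rr): print(d[0],d[2],e.round(1))
# wedge & pad from side
print('pad',onplane('side',[D(q) for q in [(155,363),(290,316),(398,520),(252,580)]],.006))
print('grip top',onplane('side',[D(q) for q in [(253,377),(283,365),(289,402),(260,405)]],.066))
print('tips',onplane('side',[D(q) for q in [(239,337),(266,333),(275,520),(306,515)]],.009))
print('scene tip',onplane('scene',[S(q) for q in [(207,222),(243,210)]],.008))
print('scene pad',onplane('scene',[S(q) for q in [(18,118),(340,185),(182,248)]],.006))
E
python3 fit.py
```

```text
case [ 0.5422 -0.0139  0.1748 -0.0001 -0.0004] 10.012816029193322
scene ('lid', 1, -1) [-0.9 -1.7]
scene ('lid', -1, -1) [-1.5 -0.1]
scene ('lid', -1, 1) [-0.8 -0.5]
scene ('lid', 1, 1) [-0.9  0.9]
scene ('case', 1, -1) [-2.3 -2. ]
scene ('case', -1, 1) [0.3 0.5]
scene ('foot', 1, 1) [-1.1  6.7]
side ('lid', -1, 1) [0.4 0. ]
side ('lid', 1, 1) [ 1.5 -0.1]
side ('lid', 1, -1) [1.2 0.4]
side ('lid', -1, -1) [-0.7  0.6]
side ('case', -1, 1) [ 0.1 -0.2]
side ('case', 1, -1) [ 1.8 -1.3]
side ('foot', -1, -1) [0.4 4.8]
wrist ('lid', -1, 1) [-0.  -0.4]
wrist ('lid', 1, 1) [-2.1  0.2]
wrist ('lid', 1, -1) [0.  0.7]
wrist ('lid', -1, -1) [ 0.3 -0.7]
wrist ('case', -1, 1) [-1.3 -1. ]
wrist ('case', 1, 1) [-4.1 -1.5]
pad [[ 0.4415 -0.2062  0.006 ]
 [ 0.5581 -0.2097  0.006 ]
 [ 0.5575 -0.397   0.006 ]
 [ 0.4424 -0.3944  0.006 ]]
grip top [[ 0.4938 -0.2783  0.066 ]
 [ 0.5182 -0.278   0.066 ]
 [ 0.5095 -0.3071  0.066 ]
 [ 0.4893 -0.3009  0.066 ]]
tips [[ 0.5114 -0.2127  0.009 ]
 [ 0.5328 -0.218   0.009 ]
 [ 0.4749 -0.3621  0.009 ]
 [ 0.4971 -0.3677  0.009 ]]
scene tip [[ 0.5351 -0.2149  0.008 ]
 [ 0.5101 -0.2133  0.008 ]]
scene pad [[ 0.5606 -0.3909  0.006 ]
 [ 0.4438 -0.2047  0.006 ]
 [ 0.5612 -0.2028  0.006 ]]
```

```bash
python3 -m handwheel '[[[-0.042,0.083,0.02],4],[[-0.084,0.166,0.04],8],[[-0.126,0.249,0.05],12],[[-0.147,0.290,0.05],13.5],[[-0.147,0.290,0.05],13.5],[[-0.147,0.290,0.05],13.5],[[-0.147,0.290,0.05],13.5],[[-0.147,0.290,0.05],13.5],[[-0.147,0.290,0.05],13.5],[[-0.147,0.290,0.05],13.5]]' 0.0854 40
python3 - <<'E'
from h import *
obs(); c=cm('wrist'); 
im=snap('wrist','w1'); 
import pickle; pickle.dump(c,open('w1.pkl','wb'))
snap('scene','s1')
E
```

```text
clock: 1.15
position: [0.5039, -0.2884, 0.1812]
eef_rot: [-0.0, 0.993, -0.116, 0.0]
contact_force: [0.2, -0.1, 0.7]
opening: 0.0861
{'clock': 1.15, 'position': [0.5039, -0.2884, 0.1812], 'eef_rot': [-0.0005, 0.9932, -0.1164, 0.0001], 'contact_force': [0.1604, -0.0607, 0.6777], 'ft_torque': [0.0493, 0.0286, 0.0307], 'opening': 0.0861, 'qpos': [0.356, 0.2022, 0.1351, 1.7018, -0.0296, 1.2397, 0.2648]}
```

View pics/w1.png

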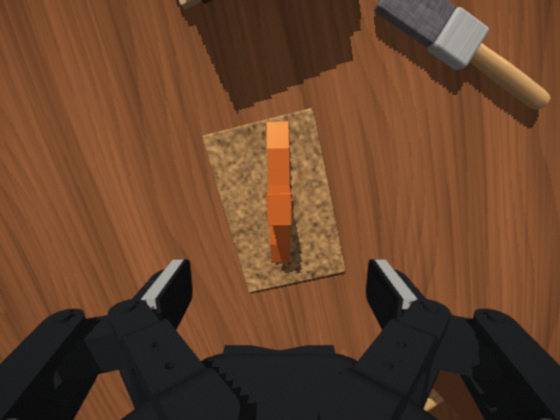

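View pics/s1.png

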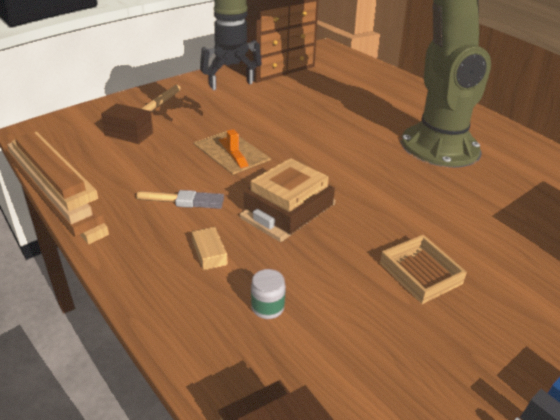

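```bash
python3 - <<'E'
import cv2
b=cv2.imread('pics/w1.png')[100:300,195:355]
cv2.imwrite('pics/w1c.png',cv2.resize(b,None,fx=3,fy=3,interpolation=cv2.INTER_CUBIC))
from h import *; import pickle
np.set_printoptions(precision=4,suppress=True)
c=pickle.load(open('w1.pkl','rb'))
g=onplane('w',[(267.5,194.5),(290.5,193.5),(292,224),(270,224.5)],.066,c);print(g,g.mean(0))
t=onplane('w',[(267,122),(289,122),(272,262.5),(292,262)],.009,c);print(t,t.mean(0))
a=t[:2].mean(0)-t[2:].mean(0); print(np.degrees(np.arctan2(-a[0],a[1])),np.linalg.norm(a))
print(onplane('w',[(204,136),(311,109.5),(344,271),(251,291)],.006,c))
E
```

```text
[[ 0.4982 -0.2744  0.066 ]
 [ 0.5184 -0.2782  0.066 ]
 [ 0.5134 -0.3063  0.066 ]
 [ 0.4937 -0.3022  0.066 ]] [ 0.5059 -0.2903  0.066 ]
[[ 0.5109 -0.2123  0.009 ]
 [ 0.5328 -0.2175  0.009 ]
 [ 0.4789 -0.3654  0.009 ]
 [ 0.5017 -0.3702  0.009 ]] [ 0.5061 -0.2913  0.009 ]
-11.638934182496355 0.15612966349031707
[[ 0.4433 -0.2105  0.006 ]
 [ 0.5575 -0.2105  0.006 ]
 [ 0.559  -0.3973  0.006 ]
 [ 0.4449 -0.3976  0.006 ]]
```

View pics/w1c.png

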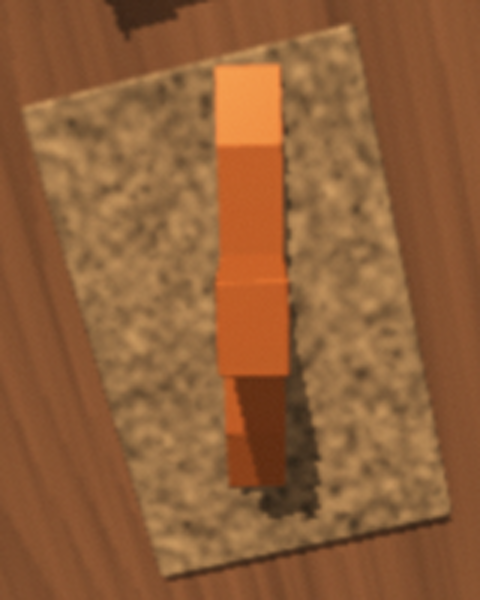

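```bash
python3 -m handwheel '[[[0.001,0.001,0.04],-0.6],[[0.002,0.0016,0.08],-1.2],[[0.002,0.0016,0.12],-1.2],[[0.002,0.0016,0.145],-1.2],[[0.002,0.0016,0.161],-1.2],[[0.002,0.0016,0.161],-1.2],[[0.002,0.0016,0.161],-1.2]]'
python3 -m handwheel '[[[0,0,0],0],[[0,0,0],0],[[0,0,0],0],[[0,0,0],0],[[0,0,0],0],[[0,0,0],0],[[0,0,0],0]]' 0.015 60
python3 -c "
from h import *
obs(); snap('wrist','w2'); snap('side','sd2')"
```

```text
clock: 1.95
position: [0.5054, -0.2913, 0.0207]
eef_rot: [-0.0, 0.994, -0.106, 0.0]
contact_force: [-0.0, 0.1, 0.2]
opening: 0.0854
clock: 2.65
position: [0.5051, -0.2923, 0.021]
eef_rot: [0.0, 0.994, -0.107, 0.001]
contact_force: [-1.1, -0.3, 5.8]
opening: 0.0215
{'clock': 2.65, 'position': [0.5051, -0.2923, 0.021], 'eef_rot': [0.0002, 0.9942, -0.1071, 0.0006], 'contact_force': [-1.0803, -0.2621, 5.8086], 'ft_torque': [0.0449, 0.0601, 0.0238], 'opening': 0.0215, 'qpos': [0.3726, 0.3714, 0.1255, 1.8393, -0.0566, 0.9331, 0.3086]}
```

View pics/w2.png

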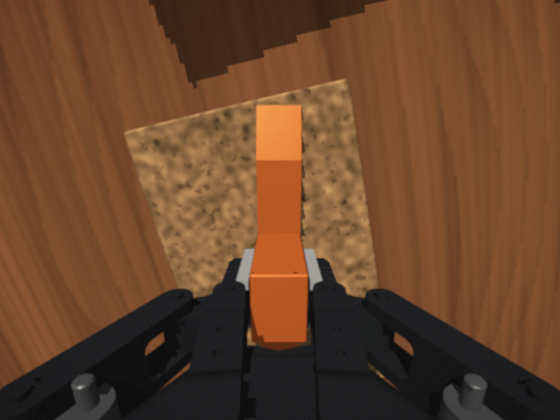

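```bash
sed -i "s/,('scene',S(\[420,497\]),('foot',1,1))//; s/,('side',D(\[150,230\]),('foot',-1,-1))//" fit.py; sed -i "s/cams\['wrist'\]=cm('wrist')/cams['wrist']=(cams['wrist0'] if 0 else (cm('wrist')[0],cm('wrist')[1],np.array([.6508,.0678,.3726]),Rotation.from_quat(np.roll([0.13713854465128758, 0.9905510501679059, 0.0006954966106805643, -0.001073716280155437],-1)).as_matrix()))/" fit.py; grep -c foot fit.py; python3 fit.py | head -19
python3 -m handwheel '[[[0,0,-0.01],0],[[0,0,-0.04],0],[[0,0,-0.08],0],[[0,0,-0.11],0],[[0,0,-0.13],0],[[0,0,-0.13],0]]'
python3 -c "
from h import *
import pickle
obs(); c=cm('wrist'); pickle.dump((manip.get_obs(),c),open('w3.pkl','wb')); snap('wrist','w3')"
```

```text
0
case [ 0.5423 -0.0139  0.1737  0.0001 -0.0003] 9.952214881921334
scene ('lid', 1, -1) [-1.  -1.7]
scene ('lid', -1, -1) [-1.5 -0.1]
scene ('lid', -1, 1) [-0.8 -0.5]
scene ('lid', 1, 1) [-1.   0.9]
scene ('case', 1, -1) [-2.3 -2.1]
scene ('case', -1, 1) [0.3 0.5]
side ('lid', -1, 1) [ 0.4 -0. ]
side ('lid', 1, 1) [ 1.5 -0.2]
side ('lid', 1, -1) [1.2 0.4]
side ('lid', -1, -1) [-0.7  0.6]
side ('case', -1, 1) [ 0.1 -0.2]
side ('case', 1, -1) [ 1.8 -1.3]
wrist ('lid', -1, 1) [ 0.1 -0.4]
wrist ('lid', 1, 1) [-1.9  0.3]
wrist ('lid', 1, -1) [0.2 0.9]
wrist ('lid', -1, -1) [ 0.4 -0.7]
wrist ('case', -1, 1) [-1.1 -1.1]
wrist ('case', 1, 1) [-3.8 -1.4]
clock: 3.35
position: [0.5062, -0.293, 0.1538]
eef_rot: [0.001, 0.994, -0.107, 0.003]
contact_force: [0.2, 0.4, -0.2]
opening: 0.0214
{'clock': 3.35, 'position': [0.5062, -0.293, 0.1538], 'eef_rot': [0.001, 0.9942, -0.1072, 0.0028], 'contact_force': [0.2488, 0.4496, -0.2301], 'ft_torque': [-0.0281, -0.0071, 0.0079], 'opening': 0.0214, 'qpos': [0.361, 0.2275, 0.136, 1.7287, -0.0333, 1.1816, 0.2912]}
```

View pics/w3.png

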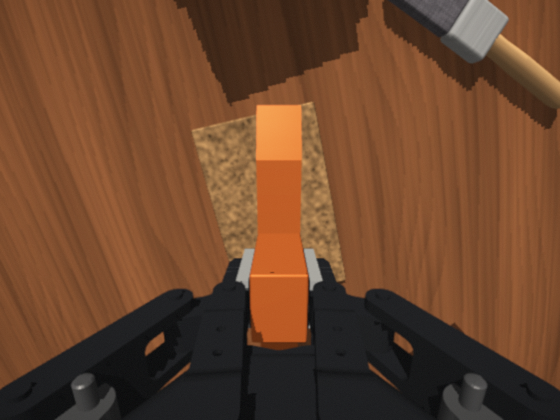

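```bash
python3 -m handwheel '[[[0.009,-0.033,-0.01],-6],[[0.018,-0.066,-0.02],-13],[[0.028,-0.10,-0.025],-20],[[0.0369,-0.1322,-0.025],-22.2],[[0.0369,-0.1322,-0.025],-22.2],[[0.0369,-0.1322,-0.025],-22.2],[[0.0369,-0.1322,-0.025],-22.2],[[0.0369,-0.1322,-0.025],-22.2]]'
python3 - <<'E'
from h import *
import pickle
np.set_printoptions(precision=4,suppress=True)
o,c=pickle.load(open('w3.pkl','rb'))
p=onplane('w',[(256,105),(301,105)],o['position'][2]-.012,c)
R=Rotation.from_quat(np.roll(o['eef_rot'],-1)).as_matrix()
print('tip in tool',(p-np.array(o['position']))@R)
o=obs(); c=cm('wrist'); pickle.dump((o,c),open('w4.pkl','wb')); snap('wrist','w4')
cv2.imwrite('pics/w4c.png',cv2.resize(cv2.imread('pics/w4.png')[:200],(800,286),interpolation=cv2.INTER_CUBIC))
E
```

```text
clock: 4.2
position: [0.5678, -0.1724, 0.1745]
eef_rot: [0.0, 0.996, 0.085, -0.001]
contact_force: [0.6, 0.4, -0.8]
opening: 0.0216
tip in tool [[-0.0101 -0.0798  0.0118]
 [ 0.0121 -0.0798  0.012 ]]
{'clock': 4.2, 'position': [0.5678, -0.1724, 0.1745], 'eef_rot': [0.0001, 0.9964, 0.0849, -0.0007], 'contact_force': [0.5669, 0.4464, -0.8131], 'ft_torque': [0.0589, -0.0091, 0.0111], 'opening': 0.0216, 'qpos': [0.2376, 0.2351, 0.014, 1.6734, -0.0027, 1.2344, 0.4221]}
```

View pics/w4.png

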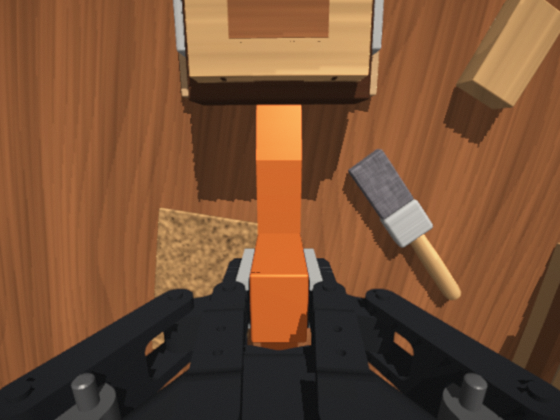

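```bash
python3 - <<'E'
import cv2
cv2.imwrite('pics/w4c.png',cv2.resize(cv2.imread('pics/w4.png')[0:130,165:395],None,fx=3.4,fy=3.4,interpolation=cv2.INTER_CUBIC))
E
```

```text
(no output)
```

View pics/w4c.png

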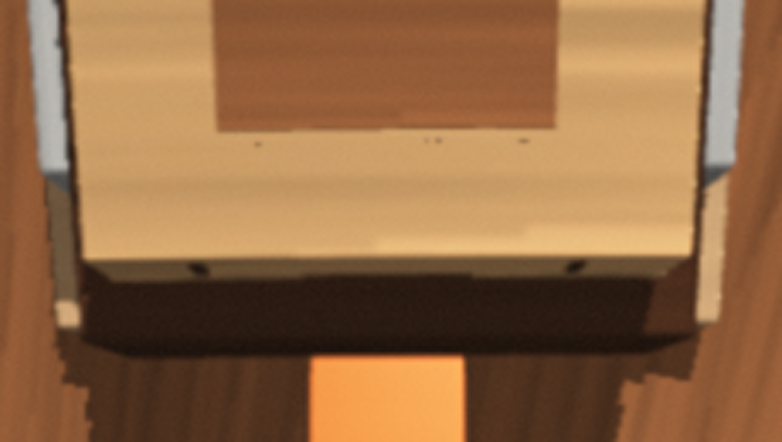

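```bash
python3 - <<'E'
from h import *
import pickle
np.set_printoptions(precision=4,suppress=True)
o,c=pickle.load(open('w4.pkl','rb'))
for uv,z in [([(189.35,76.7),(368.2,74.9)],.086),([(197.6,82.3),(361.7,79.4)],.060),([(254.4,80.8),(302.9,79.9)],.0645)]:
    p=onplane('w',uv,z,c); a=p[1]-p[0]; print(p,np.linalg.norm(a),np.degrees(np.arctan2(a[1],a[0])),p.mean(0))
    C=np.array([.5423,-.0139]); y=np.radians(10); e=np.array([[np.cos(y),np.sin(y)],[-np.sin(y),np.cos(y)]])
    print('caseframe',(p[:,:2]-C)@e.T)
print('tool in case',(np.array(o['position'][:2])-C)@e.T, 'yaw',2*np.degrees(np.arctan2(o['eef_rot'][2],o['eef_rot'][1])))
E
```

```text
[[ 0.4865 -0.0797  0.086 ]
 [ 0.6142 -0.0564  0.086 ]] 0.12988233546833017 10.322300464365753 [ 0.5504 -0.068   0.086 ]
caseframe [[-0.0664 -0.0551]
 [ 0.0635 -0.0543]]
[[ 0.4856 -0.0799  0.06  ]
 [ 0.6163 -0.0551  0.06  ]] 0.1330163588728618 10.741405635833631 [ 0.5509 -0.0675  0.06  ]
caseframe [[-0.0673 -0.0552]
 [ 0.0657 -0.0535]]
[[ 0.5314 -0.0719  0.0645]
 [ 0.5692 -0.0647  0.0645]] 0.038500453614478666 10.78129823976255 [ 0.5503 -0.0683  0.0645]
caseframe [[-0.0208 -0.0552]
 [ 0.0177 -0.0547]]
tool in case [-0.0024 -0.1605] yaw 9.744756319767975
```

```bash
python3 -m handwheel '[[[0,-0.011,0.03],-0.5],[[0,-0.022,0.06],-0.5],[[0,-0.022,0.08],-0.5],[[0,-0.022,0.09],-0.5],[[0,-0.022,0.09],-0.5],[[0,-0.022,0.09],-0.5]]'
python3 -m handwheel '[[[0,0,0.002],0],[[0,0,0.004],0],[[0,0,0.006],0],[[0,0,0.007],0],[[0,0,0.007],0]]'
python3 -c "
from h import *
obs(); snap('wrist','w5'); snap('side','sd5')
cv2.imwrite('pics/sd5c.png',cv2.resize(cv2.imread('pics/sd5.png')[180:320,190:350],None,fx=4.5,fy=4.2,interpolation=cv2.INTER_CUBIC))"
```

```text
clock: 4.85
position: [0.5656, -0.15, 0.0863]
eef_rot: [0.0, 0.996, 0.09, 0.001]
contact_force: [0.0, 0.3, -0.7]
opening: 0.0213
clock: 5.35
position: [0.5649, -0.1491, 0.0783]
eef_rot: [0.0, 0.996, 0.091, -0.0]
contact_force: [0.2, -0.1, -0.9]
opening: 0.0214
{'clock': 5.35, 'position': [0.5649, -0.1491, 0.0783], 'eef_rot': [0.0, 0.9959, 0.0906, -0.0001], 'contact_force': [0.203, -0.1086, -0.8966], 'ft_torque': [0.0269, 0.0033, -0.0321], 'opening': 0.0214, 'qpos': [0.2154, 0.304, -0.0034, 1.7928, 0.0013, 1.0448, 0.3931]}
```

View pics/sd5c.png

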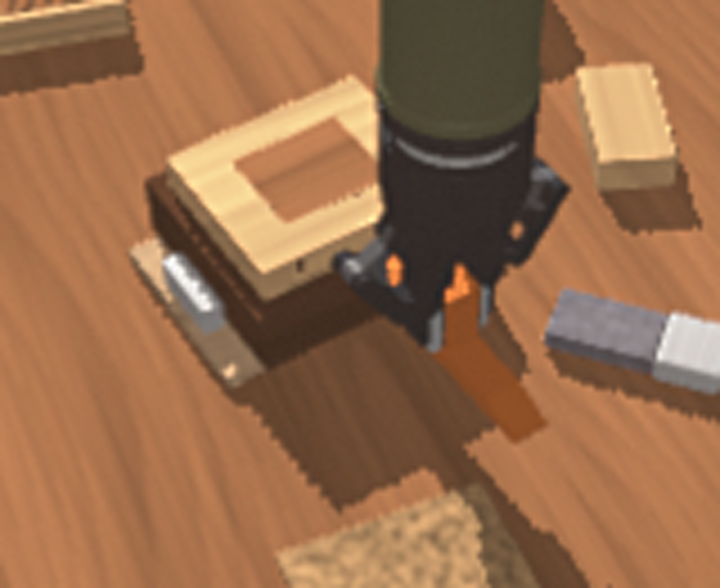

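View pics/w5.png

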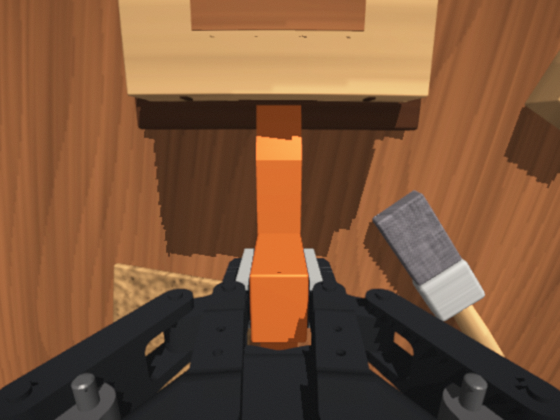

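```bash
python3 -m handwheel '[[[0,0,0.001],0],[[0,0,0.002],0],[[0,0,0.0025],0],[[0,0,0.0025],0]]'
python3 -m handwheel '[[[0,0,0.0005],0],[[0,0,0.0005],0]]' | egrep 'pos|force'
python3 -m handwheel '[[[0,0,0.0005],0],[[0,0,0.0005],0]]'| egrep 'pos|force'
```

```text
clock: 5.85
position: [0.5649, -0.1491, 0.0757]
eef_rot: [-0.0, 0.996, 0.091, -0.0]
contact_force: [0.4, -0.2, -0.9]
opening: 0.0214
position: [0.565, -0.1491, 0.0753]
contact_force: [-0.3, -0.4, -1.0]
position: [0.5651, -0.1491, 0.0749]
contact_force: [0.6, -1.1, -1.0]
```

```bash
python3 -m handwheel '[[[0,0,0.0005],0],[[0,0,0.0005],0]]' | egrep 'pos|force'
python3 -m handwheel '[[[0,0,0.0005],0],[[0,0,0.0005],0]]'| egrep 'pos|force'
python3 -m handwheel '[[[0,0,0.0004],0],[[0,0,0.0004],0]]'| egrep 'pos|force'
```

```text
position: [0.5652, -0.1491, 0.0748]
contact_force: [-0.4, -0.2, 2.7]
position: [0.5652, -0.1492, 0.0746]
contact_force: [-2.0, -1.1, 5.8]
position: [0.5653, -0.1493, 0.0745]
contact_force: [-3.5, 0.4, 7.0]
```

```bash
python3 -m handwheel '[[[0,0,-0.0004],0],[[0,-0.001,-0.0004],0],[[0,-0.002,-0.0004],0],[[0,-0.003,-0.0004],0],[[0,-0.004,-0.0004],0]]' | egrep 'pos|force'
python3 -m handwheel '[[[0,-0.0015,0],0],[[0,-0.003,0],0],[[0,-0.0045,0],0],[[0,-0.006,0],0]]'| egrep 'pos|force'
python3 -c "
from h import *
obs(); snap('wrist','w6')
cv2.imwrite('pics/w6c.png',cv2.resize(cv2.imread('pics/w6.png')[0:200,100:460],None,fx=2.2,fy=2.2,interpolation=cv2.INTER_CUBIC))"
```

```text
position: [0.5654, -0.1463, 0.0748]
contact_force: [0.3, -3.6, 6.4]
position: [0.5644, -0.1404, 0.0749]
contact_force: [0.6, -3.0, 5.5]
{'clock': 7.75, 'position': [0.5644, -0.1404, 0.0749], 'eef_rot': [0.001, 0.9959, 0.0902, 0.0014], 'contact_force': [0.5656, -3.0165, 5.5289], 'ft_torque': [-0.3793, -0.0617, 0.0049], 'opening': 0.0213, 'qpos': [0.2042, 0.3005, -0.0078, 1.8051, 0.0039, 1.0327, 0.3755]}
```

View pics/w6c.png

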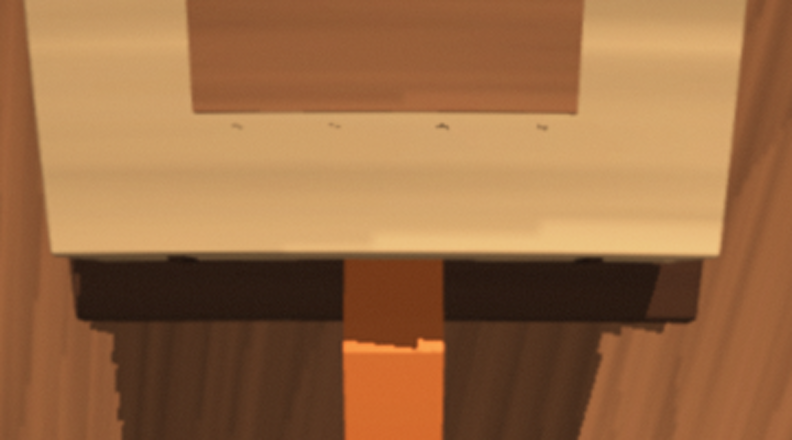

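```bash
python3 -m handwheel '[[[0,-0.001,0],0],[[0,-0.002,0],0],[[0,-0.003,0],0]]' | egrep 'pos|force'
python3 -m handwheel '[[[0,-0.001,0],0],[[0,-0.002,0],0],[[0,-0.003,0],0]]'| egrep 'pos|force'
python3 -c "
from h import *
obs(); snap('wrist','w7'); snap('scene','s7')
cv2.imwrite('pics/w7c.png',cv2.resize(cv2.imread('pics/w7.png')[0:200,100:460],None,fx=2.2,fy=2.2,interpolation=cv2.INTER_CUBIC))
cv2.imwrite('pics/s7c.png',cv2.resize(cv2.imread('pics/s7.png')[130:250,200:360],None,fx=4.8,fy=4.8,interpolation=cv2.INTER_CUBIC))"
```

```text
position: [0.5641, -0.139, 0.0751]
contact_force: [2.1, -7.7, 5.1]
position: [0.5639, -0.1385, 0.0754]
contact_force: [2.0, -11.6, 4.5]
{'clock': 8.4, 'position': [0.5639, -0.1385, 0.0754], 'eef_rot': [0.0035, 0.996, 0.0893, 0.0023], 'contact_force': [1.9951, -11.5705, 4.4838], 'ft_torque': [-2.0894, -0.4056, -0.0233], 'opening': 0.0213, 'qpos': [0.1986, 0.2959, -0.008, 1.8099, 0.0092, 1.0294, 0.3651]}
```

View pics/w7c.png

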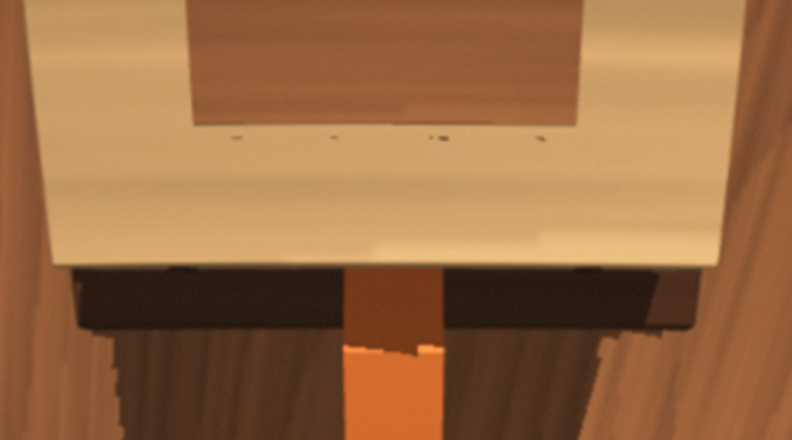

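View pics/s7c.png

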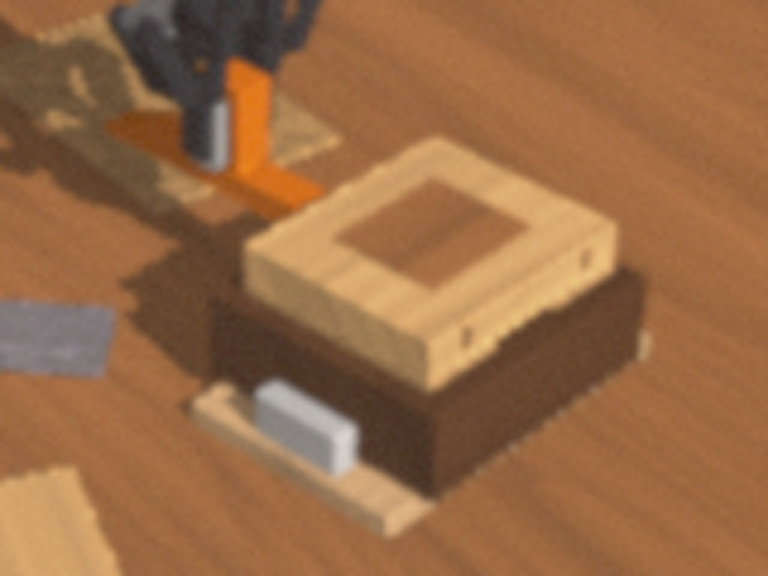

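```bash
cat > st.py <<'E'
from h import *
o=manip.get_obs(); R=Rotation.from_quat(np.roll(o['eef_rot'],-1)).as_matrix()
C=np.array([.5410,-.0141]); y=np.radians(10.2); e=np.array([[np.cos(y),np.sin(y)],[-np.sin(y),np.cos(y)]])
p=np.array(o['position']); q=e@(p[:2]-C); F=np.array(o['contact_force']); f=e@F[:2]
# pitch: z comp of tool -y axis (forward to +case y)
fy=-R[:,1]
print('t%.2f case x %.2f y %.2f z %.2f | dR %.2f dL %.2f | F x %.1f y %.1f z %.1f | yaw %.2f pitch(+ytip up) %.2f roll %.2f'%(o['clock'],q[0]*1e3,q[1]*1e3,p[2]*1e3,q[1]*1e3+134.6,133.0-q[1]*1e3-(2.0),f[0],f[1],F[2],np.degrees(np.arctan2(R[1,0],R[0,0])),np.degrees(np.arcsin(fy[2])),np.degrees(np.arcsin(R[2,0]))),'op %.4f'%o['opening'])
E
python3 st.py; python3 -m handwheel '[[[0,-0.001,0],0],[[0,-0.001,0],0]]' >/dev/null; python3 st.py
 python3 -m handwheel '[[[0,-0.001,0],0],[[0,-0.001,0],0]]' >/dev/null; python3 st.py
```

```text
t8.50 case x 0.57 y -126.48 z 75.41 | dR 8.12 dL 257.48 | F x 0.6 y -10.1 z 4.9 | yaw 10.24 pitch(+ytip up) -0.42 roll 0.23 op 0.0217
t8.70 case x 0.49 y -126.17 z 75.50 | dR 8.43 dL 257.17 | F x 0.4 y -10.6 z 5.2 | yaw 10.21 pitch(+ytip up) -0.47 roll 0.24 op 0.0219
t8.90 case x 0.49 y -125.29 z 75.49 | dR 9.31 dL 256.29 | F x 0.2 y -11.2 z 5.2 | yaw 10.21 pitch(+ytip up) -0.47 roll 0.24 op 0.0213
```

```bash
python3 -m handwheel '[[[0,-0.001,0],0],[[0,-0.002,0],0],[[0,-0.003,0],0],[[0,-0.003,0],0]]' >/dev/null; python3 st.py
 python3 -m handwheel '[[[0,-0.001,0],0],[[0,-0.002,0],0],[[0,-0.002,0],0]]' >/dev/null; python3 st.py
python3 -c "
from h import *
snap('wrist','w8'); snap('scene','s8')
cv2.imwrite('pics/w8c.png',cv2.resize(cv2.imread('pics/w8.png')[0:200,100:460],None,fx=2.2,fy=2.2,interpolation=cv2.INTER_CUBIC))
cv2.imwrite('pics/s8c.png',cv2.resize(cv2.imread('pics/s8.png')[130:250,200:360],None,fx=4.8,fy=4.8,interpolation=cv2.INTER_CUBIC))"
```

```text
t9.30 case x 0.45 y -122.21 z 75.48 | dR 12.39 dL 253.21 | F x 0.4 y -11.1 z 4.5 | yaw 10.21 pitch(+ytip up) -0.47 roll 0.24 op 0.0216
t9.60 case x 0.42 y -120.17 z 75.47 | dR 14.43 dL 251.17 | F x 0.0 y -11.0 z 4.6 | yaw 10.21 pitch(+ytip up) -0.46 roll 0.23 op 0.0213
```

View pics/w8c.png

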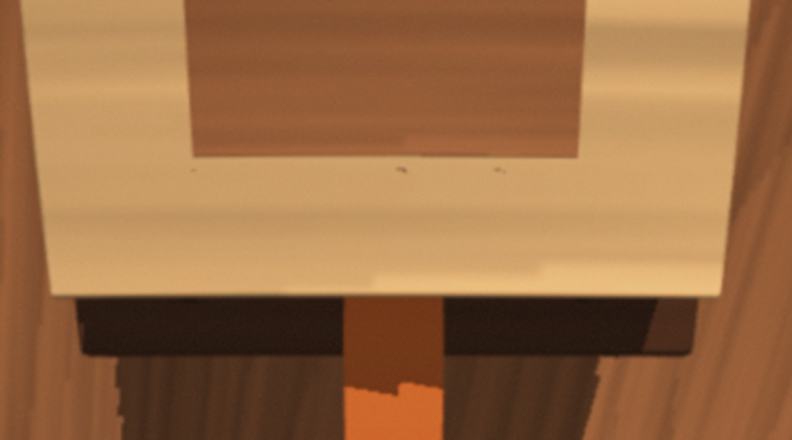

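View pics/s8c.png

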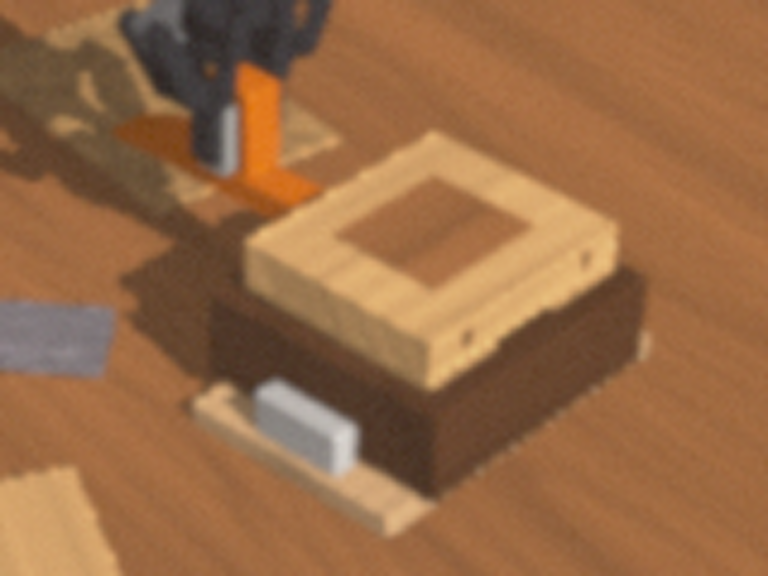

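```bash
cat > lidm.py <<'E'
from h import *
from scipy.optimize import least_squares
import sys
def raise_change(cam,f0,f1,verbose=True):
    c=cm(cam); C=np.array([.5410,-.0141]); y=np.radians(10.2); e=np.array([[np.cos(y),np.sin(y)],[-np.sin(y),np.cos(y)]])
    A=cv2.imread('pics/%s.png'%f0); B=cv2.imread('pics/%s.png'%f1); ga=cv2.cvtColor(A,6); gb=cv2.cvtColor(B,6)
    g=[(a,b) for a in np.linspace(-62,62,32)/1e3 for b in np.linspace(-53,53,28)/1e3]
    def world(ab,h): w=ab@e+C; return np.c_[w,h]
    ab=np.array(g); uv0=proj(cam,world(ab,np.full(len(ab),.086)),c).astype(np.float32)
    # corner-ish points only
    m=np.zeros(ga.shape,np.uint8); hull=cv2.convexHull(proj(cam,world(np.array([(-.067,-.057),(.067,-.057),(.067,.057),(-.067,.057)]),np.full(4,.086)),c).astype(np.float32)).astype(np.int32)
    cv2.fillPoly(m,[hull],255)
    f=cv2.goodFeaturesToTrack(ga,60,0.02,4,mask=m); 
    n,st,er=cv2.calcOpticalFlowPyrLK(ga,gb,f,None,winSize=(13,13),maxLevel=1)
    b,st2,_=cv2.calcOpticalFlowPyrLK(gb,ga,n,None,winSize=(13,13),maxLevel=1)
    ok=(st.ravel()==1)&(st2.ravel()==1)&(np.linalg.norm((b-f).reshape(-1,2),axis=1)<.3)
    f=f.reshape(-1,2)[ok]; n=n.reshape(-1,2)[ok]
    P=onplane(cam,f,.086,c); q=(P[:,:2]-C)@e.T
    def res(x):
        h=.086+(x[0]+x[1])/2+(x[0]-x[1])*q[:,1]/.11
        tilt=(x[0]-x[1])/.11; qq=q.copy()
        w=np.c_[qq@e+C,h]; w[:,:2]+= np.outer(-(h-.086)*0,[0,0])
        # tilt shifts y of the top by -tilt*26mm approx
        w[:,:2]+= (np.c_[np.zeros(len(q)),np.full(len(q),-tilt*.026)]@e)
        return (proj(cam,w,c)-n).ravel()
    r=least_squares(res,[0,0],loss='soft_l1',f_scale=.3,x_scale=1e-3)
    rr=np.linalg.norm(r.fun.reshape(-1,2),axis=1)
    print(cam,f0,f1,'left %.2f right %.2f mm'%tuple(r.x*1e3),'n',len(f),'med res %.2f'%np.median(rr)); return r.x
if __name__=='__main__':
    for i in range(1,len(sys.argv),3): raise_change(*sys.argv[i:i+3])
E
python3 lidm.py scene s1 s7 scene s1 s8 scene s7 s8 side side0 sd5
```

```text
scene s1 s7 left 0.13 right -0.24 mm n 21 med res 0.17
scene s1 s8 left 0.50 right 1.68 mm n 19 med res 0.35
scene s7 s8 left 0.51 right 1.40 mm n 26 med res 0.25
side side0 sd5 left 0.36 right -0.51 mm n 12 med res 0.30
```

```bash
sed -i "s/133.0-q\[1\]\*1e3-(2.0)/131.3-q[1]*1e3/" st.py
python3 -m handwheel '[[[0,-0.001,0],0],[[0,-0.0015,0],0],[[0,-0.0015,0],0]]' >/dev/null; python3 st.py
python3 -m handwheel '[[[0,0.004,0],0],[[0,0.008,0],0],[[0,0.014,0],0],[[0,0.024,-0.0005],0],[[0,0.034,-0.005],0],[[0,0.034,-0.035],0],[[0,0.034,-0.065],0],[[0,0.034,-0.065],0],[[0,0.034,-0.065],0]]' >/dev/null; python3 st.py
python3 -c "
from h import *
snap('scene','s9'); snap('wrist','w9')"
python3 lidm.py scene s1 s9 scene s7 s9 scene s8 s9
```

```text
t10.00 case x 0.38 y -118.62 z 75.39 | dR 15.98 dL 249.92 | F x 0.7 y -11.4 z 5.8 | yaw 10.21 pitch(+ytip up) -0.45 roll 0.23 op 0.0214
t10.90 case x -0.40 y -147.07 z 138.79 | dR -12.47 dL 278.37 | F x 0.6 y -0.4 z -1.8 | yaw 10.38 pitch(+ytip up) -0.02 roll 0.01 op 0.0213
scene s1 s9 left 0.33 right 2.64 mm n 21 med res 0.27
scene s7 s9 left 0.16 right 3.20 mm n 24 med res 0.13
scene s8 s9 left -0.02 right 0.34 mm n 22 med res 0.11
```

View pics/w9.png

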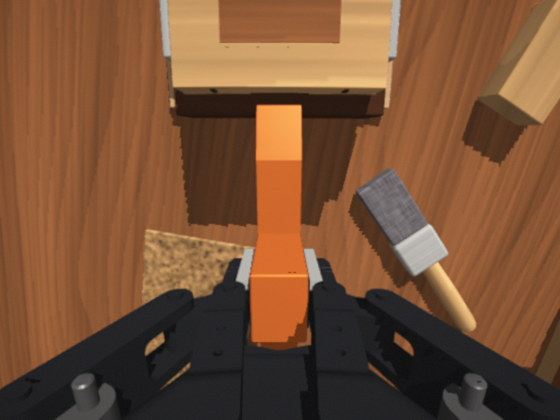

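```bash
python3 -m handwheel '[[[0,-0.045,0],0],[[0,-0.09,0],0],[[0,-0.135,0],0],[[0,-0.18,0],0],[[0,-0.225,0],0],[[0,-0.27,0],0],[[0,-0.2825,0],0],[[0,-0.2825,0],0],[[0,-0.2825,0],0],[[0,-0.2825,0],0]]' >/dev/null; python3 st.py
python3 -c "
from h import *
snap('scene','s10'); snap('side','sd10');obs()
cv2.imwrite('pics/s10c.png',cv2.resize(cv2.imread('pics/s10.png')[110:290,210:450],None,fx=3.3,fy=3.3,interpolation=cv2.INTER_CUBIC))"
```

```text
t12.00 case x -1.44 y 133.34 z 138.19 | dR 267.94 dL -2.04 | F x -0.8 y 0.5 z -0.7 | yaw 10.20 pitch(+ytip up) -0.06 roll -0.06 op 0.0213
{'clock': 12.1, 'position': [0.5161, 0.1173, 0.1385], 'eef_rot': [0.0003, 0.996, 0.089, -0.0002], 'contact_force': [-0.0128, 0.3098, -0.3093], 'ft_torque': [0.0138, 0.0228, -0.0163], 'opening': 0.0212, 'qpos': [-0.0909, 0.1423, -0.1977, 1.8613, 0.0312, 1.1415, -0.1215]}
```

View pics/s10c.png

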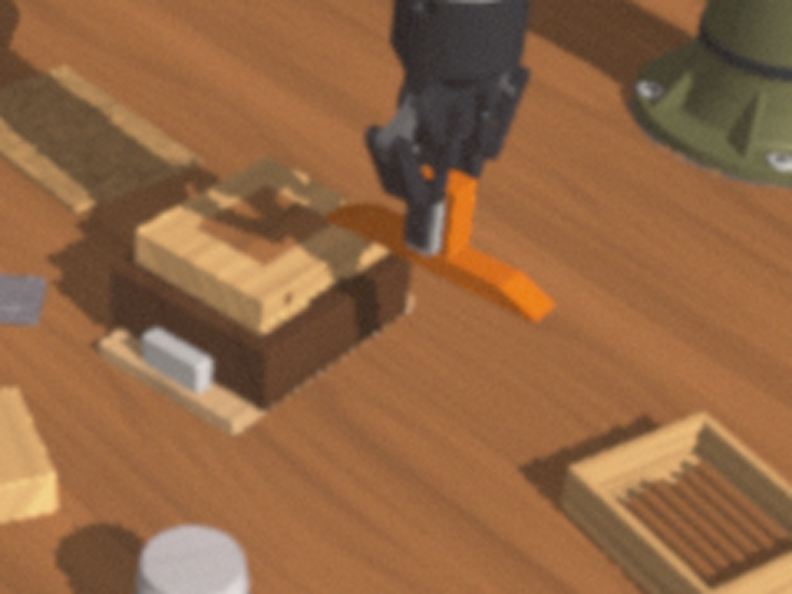

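```bash
python3 - <<'E'
from h import *
o=manip.get_obs(); R=Rotation.from_quat(np.roll(o['eef_rot'],-1)).as_matrix(); p=np.array(o['position'])
for t in [(-.010,.0762,.012),(.012,.0762,.012),(-.01,-.0798,.012),(.012,-.0798,.012)]:
    u=proj('scene',R@np.array(t)+p)[0]; print(t,u.round(1),((u+.5-[210,110])*3.3-.5).round(0))
E
python3 -m handwheel '[[[0,-0.002,0.01],0],[[0,-0.004,0.035],0],[[0,-0.004,0.05],0],[[0,-0.004,0.057],0],[[0,-0.004,0.057],0],[[0,-0.004,0.057],0]]' >/dev/null; python3 st.py
python3 -c "
from h import *
snap('scene','s11'); 
cv2.imwrite('pics/s11c.png',cv2.resize(cv2.imread('pics/s11.png')[130:250,230:390],None,fx=4.8,fy=4.8,interpolation=cv2.INTER_CUBIC))"
```

```text
(-0.01, 0.0762, 0.012) [314.5 170.5] [346. 201.]
(0.012, 0.0762, 0.012) [307.8 174.7] [324. 215.]
(-0.01, -0.0798, 0.012) [377.5 201.3] [554. 302.]
(0.012, -0.0798, 0.012) [371.2 206.2] [533. 318.]
t12.70 case x -0.80 y 139.75 z 82.21 | dR 274.35 dL -8.45 | F x -0.6 y -0.4 z -0.3 | yaw 10.38 pitch(+ytip up) -0.00 roll 0.04 op 0.0212
```

View pics/s11c.png

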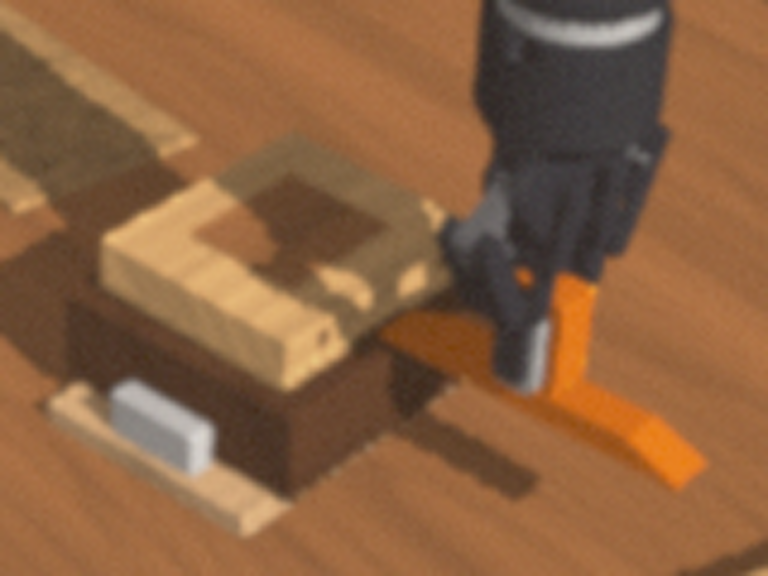

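```bash
python3 -m handwheel '[[[0,0.001,0.002],0],[[0,0.002,0.004],0],[[0,0.003,0.006],0],[[0,0.003,0.006],0],[[0,0.003,0.006],0]]' >/dev/null; python3 st.py
python3 -m handwheel '[[[0,0,0.0005],0],[[0,0,0.0005],0]]' >/dev/null; python3 st.py
python3 -m handwheel '[[[0,0,0.0005],0],[[0,0,0.0005],0]]' >/dev/null; python3 st.py
```

```text
t13.25 case x -1.25 y 136.84 z 75.78 | dR 271.44 dL -5.54 | F x -0.1 y 0.1 z -0.9 | yaw 10.39 pitch(+ytip up) -0.00 roll -0.00 op 0.0212
t13.45 case x -1.20 y 136.97 z 75.34 | dR 271.57 dL -5.67 | F x -1.0 y -0.6 z -0.2 | yaw 10.41 pitch(+ytip up) -0.00 roll 0.01 op 0.0213
t13.65 case x -1.12 y 136.97 z 74.93 | dR 271.57 dL -5.67 | F x 0.5 y 0.2 z -0.1 | yaw 10.41 pitch(+ytip up) -0.00 roll 0.01 op 0.0218
```

```bash
python3 -m handwheel '[[[0,0,0.0005],0],[[0,0,0.0005],0]]' >/dev/null; python3 st.py
python3 -m handwheel '[[[0,0,0.0004],0],[[0,0,0.0004],0]]' >/dev/null; python3 st.py
python3 -m handwheel '[[[0,0.001,0],0],[[0,0.002,0],0],[[0,0.0035,0],0],[[0,0.005,0],0],[[0,0.0065,0],0],[[0,0.008,0],0],[[0,0.008,0],0]]' >/dev/null; python3 st.py
python3 -m handwheel '[[[0,0.001,0],0],[[0,0.002,0],0],[[0,0.003,0],0]]' >/dev/null; python3 st.py
python3 -c "
from h import *
snap('scene','s12'); 
cv2.imwrite('pics/s12c.png',cv2.resize(cv2.imread('pics/s12.png')[130:250,230:390],None,fx=4.8,fy=4.8,interpolation=cv2.INTER_CUBIC))"
```

```text
t13.85 case x -1.07 y 137.06 z 74.76 | dR 271.66 dL -5.76 | F x -1.4 y 1.1 z 2.9 | yaw 10.41 pitch(+ytip up) -0.00 roll 0.02 op 0.0213
t14.05 case x -1.00 y 137.09 z 74.62 | dR 271.69 dL -5.79 | F x -2.2 y 1.1 z 4.8 | yaw 10.40 pitch(+ytip up) -0.00 roll 0.03 op 0.0211
t14.75 case x -0.13 y 129.38 z 74.75 | dR 263.98 dL 1.92 | F x -0.0 y 2.5 z 6.2 | yaw 10.42 pitch(+ytip up) 0.03 roll 0.14 op 0.0217
t15.05 case x -0.08 y 126.76 z 74.80 | dR 261.36 dL 4.54 | F x 0.1 y 2.8 z 6.5 | yaw 10.44 pitch(+ytip up) 0.06 roll 0.14 op 0.0212
```

View pics/s12c.png

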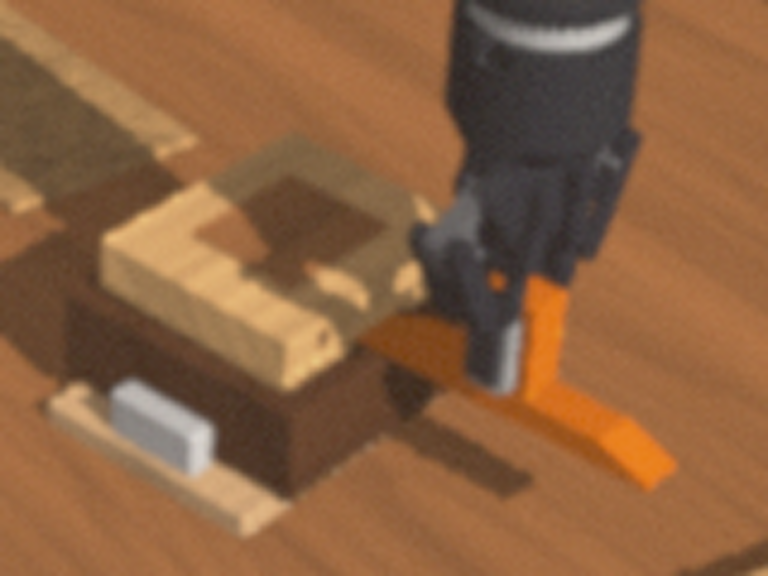

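```bash
for i in 1; do :; done
python3 -m handwheel '[[[0,0.001,0],0],[[0,0.002,0],0],[[0,0.003,0],0]]' >/dev/null; python3 st.py
python3 -m handwheel '[[[0,0.001,0],0],[[0,0.002,0],0],[[0,0.003,0],0]]' >/dev/null; python3 st.py
python3 -m handwheel '[[[0,0.001,0],0],[[0,0.002,0],0],[[0,0.003,0],0]]' >/dev/null; python3 st.py
python3 -m handwheel '[[[0,0.001,0],0],[[0,0.002,0],0],[[0,0.003,0],0]]' >/dev/null; python3 st.py
```

```text
t15.40 case x -0.06 y 124.44 z 74.89 | dR 259.04 dL 6.86 | F x -0.1 y 5.4 z 6.9 | yaw 10.45 pitch(+ytip up) 0.11 roll 0.15 op 0.0216
t15.70 case x -0.04 y 123.91 z 75.10 | dR 258.51 dL 7.39 | F x -0.5 y 9.7 z 8.1 | yaw 10.52 pitch(+ytip up) 0.27 roll 0.15 op 0.0211
t16.00 case x 0.03 y 123.16 z 75.27 | dR 257.76 dL 8.14 | F x -1.0 y 13.7 z 8.9 | yaw 10.60 pitch(+ytip up) 0.41 roll 0.16 op 0.0212
t16.30 case x 0.31 y 120.23 z 75.30 | dR 254.83 dL 11.07 | F x -0.2 y 12.4 z 6.4 | yaw 10.62 pitch(+ytip up) 0.40 roll 0.20 op 0.0212
```

```bash

python3 -m handwheel '[[[0,0.001,-0.0003],0],[[0,0.002,-0.0003],0],[[0,0.003,-0.0003],0],[[0,0.004,-0.0003],0]]' >/dev/null; python3 st.py
python3 -m handwheel '[[[0,0.001,0],0],[[0,0.002,0],0],[[0,0.003,0],0],[[0,0.004,0],0]]' >/dev/null; python3 st.py
python3 -m handwheel '[[[0,0.001,0],0],[[0,0.002,0],0],[[0,0.003,0],0],[[0,0.003,0],0]]' >/dev/null; python3 st.py
python3 -c "
from h import *
snap('scene','s13'); 
cv2.imwrite('pics/s13c.png',cv2.resize(cv2.imread('pics/s13.png')[130:250,230:390],None,fx=4.8,fy=4.8,interpolation=cv2.INTER_CUBIC))"
python3 lidm.py scene s11 s13 scene s12 s13
```

```text
t16.70 case x 0.16 y 115.78 z 75.30 | dR 250.38 dL 15.52 | F x 0.8 y 12.6 z 5.5 | yaw 10.61 pitch(+ytip up) 0.38 roll 0.17 op 0.0214
t17.10 case x 0.13 y 111.68 z 75.26 | dR 246.28 dL 19.62 | F x -0.2 y 12.7 z 6.2 | yaw 10.61 pitch(+ytip up) 0.37 roll 0.17 op 0.0212
t17.50 case x 0.15 y 108.26 z 75.23 | dR 242.86 dL 23.04 | F x -0.1 y 11.2 z 5.8 | yaw 10.59 pitch(+ytip up) 0.34 roll 0.17 op 0.0211
scene s11 s13 left 6.33 right -0.80 mm n 15 med res 1.18
scene s12 s13 left 6.94 right -2.45 mm n 19 med res 1.08
```

View pics/s13c.png

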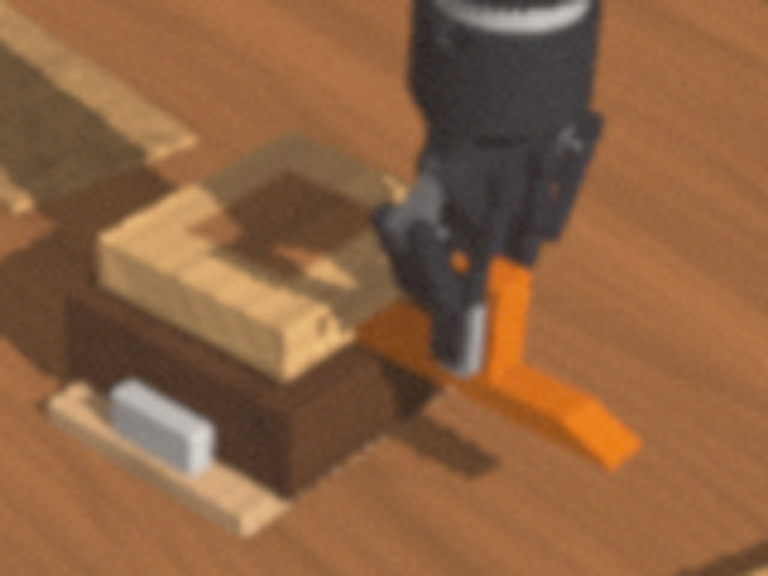

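```bash

python3 -m handwheel '[[[0,0.001,0],0],[[0,0.002,0],0],[[0,0.003,0],0]]' >/dev/null; python3 st.py
python3 -m handwheel '[[[0,0.001,0],0],[[0,0.001,0],0]]' >/dev/null; python3 st.py
python3 -m handwheel '[[[0,0.001,0],0],[[0,0.001,0],0]]' >/dev/null; python3 st.py
python3 -m handwheel '[[[0,0.001,0],0],[[0,0.001,0],0]]' >/dev/null; python3 st.py
```

```text
t17.85 case x 0.15 y 105.49 z 75.23 | dR 240.09 dL 25.81 | F x 0.2 y 12.5 z 6.1 | yaw 10.60 pitch(+ytip up) 0.35 roll 0.16 op 0.0212
t18.05 case x 0.06 y 103.06 z 75.07 | dR 237.66 dL 28.24 | F x -0.2 y 8.3 z 5.0 | yaw 10.57 pitch(+ytip up) 0.25 roll 0.15 op 0.0213
t18.25 case x 0.02 y 101.62 z 75.03 | dR 236.22 dL 29.68 | F x 0.4 y 9.1 z 5.3 | yaw 10.54 pitch(+ytip up) 0.24 roll 0.14 op 0.0215
t18.45 case x 0.01 y 100.66 z 75.03 | dR 235.26 dL 30.64 | F x -0.1 y 8.5 z 5.7 | yaw 10.54 pitch(+ytip up) 0.24 roll 0.14 op 0.0212
```

```bash

python3 -m handwheel '[[[0,0.001,0],0],[[0,0.001,0],0]]' >/dev/null; python3 st.py
python3 -m handwheel '[[[0,0.001,0],0],[[0,0.001,0],0]]' >/dev/null; python3 st.py
python3 -m handwheel '[[[0,0.001,0],0],[[0,0.001,0],0]]' >/dev/null; python3 st.py
```

```text
t18.65 case x -0.00 y 99.68 z 75.04 | dR 234.28 dL 31.62 | F x 0.2 y 9.2 z 5.6 | yaw 10.54 pitch(+ytip up) 0.24 roll 0.14 op 0.0211
t18.85 case x 0.01 y 98.76 z 75.05 | dR 233.36 dL 32.54 | F x -0.3 y 9.9 z 5.7 | yaw 10.55 pitch(+ytip up) 0.24 roll 0.14 op 0.0213
t19.05 case x 0.01 y 97.79 z 75.07 | dR 232.39 dL 33.51 | F x 0.9 y 8.8 z 4.8 | yaw 10.54 pitch(+ytip up) 0.25 roll 0.14 op 0.0211
```

```bash

python3 -m handwheel '[[[0,0.001,0],0],[[0,0.001,0],0]]' >/dev/null; python3 st.py
python3 -m handwheel '[[[0,0.001,0],0],[[0,0.001,0],0]]' >/dev/null; python3 st.py
python3 -m handwheel '[[[0,0.001,0],0],[[0,0.001,0],0]]' >/dev/null; python3 st.py
```

```text
t19.25 case x 0.01 y 96.84 z 75.04 | dR 231.44 dL 34.46 | F x 1.1 y 8.7 z 5.2 | yaw 10.55 pitch(+ytip up) 0.25 roll 0.14 op 0.0212
t19.45 case x 0.02 y 95.83 z 75.06 | dR 230.43 dL 35.47 | F x 0.8 y 9.5 z 5.9 | yaw 10.55 pitch(+ytip up) 0.25 roll 0.14 op 0.0215
t19.65 case x 0.05 y 94.91 z 75.07 | dR 229.51 dL 36.39 | F x 0.8 y 9.6 z 6.2 | yaw 10.55 pitch(+ytip up) 0.25 roll 0.14 op 0.0213
```

```bash

python3 -m handwheel '[[[0,0.001,0],0],[[0,0.001,0],0]]' >/dev/null; python3 st.py
python3 -m handwheel '[[[0,0.001,0],0],[[0,0.001,0],0]]' >/dev/null; python3 st.py
```

```text
t19.85 case x 0.03 y 93.91 z 75.06 | dR 228.51 dL 37.39 | F x 0.5 y 8.4 z 5.0 | yaw 10.55 pitch(+ytip up) 0.25 roll 0.14 op 0.0211
t20.05 case x 0.06 y 92.93 z 75.07 | dR 227.53 dL 38.37 | F x 0.2 y 9.0 z 5.2 | yaw 10.54 pitch(+ytip up) 0.25 roll 0.14 op 0.0218
```

```bash

python3 -m handwheel '[[[0,0.001,0],0],[[0,0.001,0],0]]' >/dev/null; python3 st.py
python3 -m handwheel '[[[0,0.001,0],0],[[0,0.001,0],0]]' >/dev/null; python3 st.py
```

```text
t20.25 case x 0.05 y 91.99 z 75.05 | dR 226.59 dL 39.31 | F x -0.1 y 8.8 z 5.6 | yaw 10.55 pitch(+ytip up) 0.26 roll 0.14 op 0.0214
t20.45 case x 0.08 y 91.56 z 75.15 | dR 226.16 dL 39.74 | F x -0.4 y 10.9 z 5.4 | yaw 10.56 pitch(+ytip up) 0.30 roll 0.14 op 0.0212
```

```bash

python3 -m handwheel '[[[0,0.001,0],0],[[0,0.001,0],0]]' >/dev/null; python3 st.py
python3 -m handwheel '[[[0,0.0007,0],0],[[0,0.0007,0],0]]' >/dev/null; python3 st.py; python3 st.py
```

```text
t20.65 case x 0.04 y 91.38 z 75.18 | dR 225.98 dL 39.92 | F x -0.3 y 12.2 z 6.2 | yaw 10.58 pitch(+ytip up) 0.35 roll 0.13 op 0.0213
t20.85 case x 0.05 y 91.32 z 75.26 | dR 225.92 dL 39.98 | F x -0.6 y 12.3 z 7.2 | yaw 10.61 pitch(+ytip up) 0.39 roll 0.13 op 0.0211
t20.85 case x 0.05 y 91.32 z 75.26 | dR 225.92 dL 39.98 | F x -0.6 y 12.3 z 7.2 | yaw 10.61 pitch(+ytip up) 0.39 roll 0.13 op 0.0211
```

```bash

python3 -m handwheel '[[[0,0.0005,0],0],[[0,0.0005,0],0]]' >/dev/null; python3 st.py
python3 -m handwheel '[[[0,-0.004,-0.0003],0],[[0,-0.008,-0.0003],0],[[0,-0.012,-0.0003],0],[[0,-0.016,-0.0003],0],[[0,-0.021,-0.0003],0],[[0,-0.027,-0.0003],0],[[0,-0.033,-0.0003],0],[[0,-0.039,-0.0003],0],[[0,-0.047,-0.0003],0],[[0,-0.055,-0.0003],0],[[0,-0.063,-0.002],0],[[0,-0.063,-0.03],0]]' >/dev/null; python3 st.py
python3 -m handwheel '[[[0,0,-0.03],0],[[0,0,-0.035],0],[[0,0,-0.035],0]]' >/dev/null; python3 st.py
python3 -c "
from h import *
snap('scene','s14'); snap('side','sd14')
cv2.imwrite('pics/s14c.png',cv2.resize(cv2.imread('pics/s14.png')[130:250,230:390],None,fx=4.8,fy=4.8,interpolation=cv2.INTER_CUBIC))
cv2.imwrite('pics/sd14c.png',cv2.resize(cv2.imread('pics/sd14.png')[180:320,190:350],None,fx=4.5,fy=4.2,interpolation=cv2.INTER_CUBIC))"
python3 lidm.py side side0 sd14 side sd10 sd14 side sd5 sd14 scene s10 s14
```

```text
t21.05 case x 0.03 y 91.24 z 75.27 | dR 225.84 dL 40.06 | F x -1.8 y 13.6 z 6.5 | yaw 10.62 pitch(+ytip up) 0.42 roll 0.13 op 0.0217
t22.25 case x -5.54 y 151.04 z 100.12 | dR 285.64 dL -19.74 | F x -0.0 y 0.1 z -2.0 | yaw 10.57 pitch(+ytip up) 0.14 roll -0.57 op 0.0214
t22.55 case x -1.30 y 149.27 z 139.27 | dR 283.87 dL -17.97 | F x 0.6 y -0.6 z -1.5 | yaw 10.47 pitch(+ytip up) 0.07 roll 0.03 op 0.0217
side side0 sd14 left 7.18 right 2.76 mm n 6 med res 0.16
side sd10 sd14 left 7.75 right 1.16 mm n 20 med res 0.35Traceback (most recent call last):
  File "lidm.py", line 30, in <module>
    for i in range(1,len(sys.argv),3): raise_change(*sys.argv[i:i+3])
                                       ~~~~~~~~~~~~^^^^^^^^^^^^^^^^^^
  File "lidm.py", line 18, in raise_change
    P=onplane(cam,f,.086,c); q=(P[:,:2]-C)@e.T
  File "h.py", line 14, in onplane
    t,v=ray(name,uv,c); return t+v*((z-t[2])/v[:,2])[:,None]
        ~~~^^^^^^^^^^^
  File "h.py", line 10, in ray
    p=cv2.undistortPoints(np.array(uv,float).reshape(-1,1,2),K,d).reshape(-1,2)
      ~~~~~~~~~~~~~~~~~~~^^^^^^^^^^^^^^^^^^^^^^^^^^^^^^^^^^^^^^^^
cv2.error: OpenCV(4.12.0) /io/opencv/modules/calib3d/src/undistort.dispatch.cpp:347: error: (-215:Assertion failed) CV_IS_MAT(_src) && CV_IS_MAT(_dst) && (_src->rows == 1 || _src->cols == 1) && (_dst->rows == 1 || _dst->cols == 1) && _src->cols + _src->rows - 1 == _dst->rows + _dst->cols - 1 && (CV_MAT_TYPE(_src->type) == CV_32FC2 || CV_MAT_TYPE(_src->type) == CV_64FC2) && (CV_MAT_TYPE(_dst->type) == CV_32FC2 || CV_MAT_TYPE(_dst->type) == CV_64FC2) in function 'cvUndistortPointsInternal'
```

View pics/s14c.png

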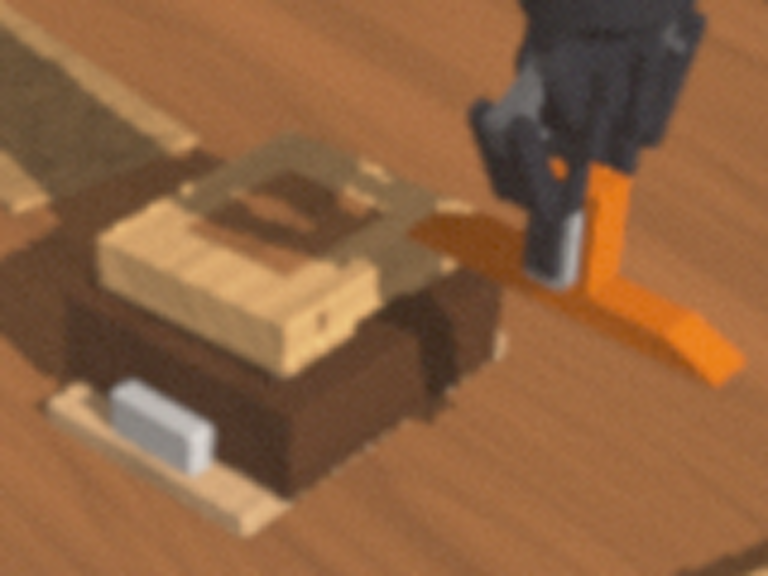

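View pics/sd14c.png

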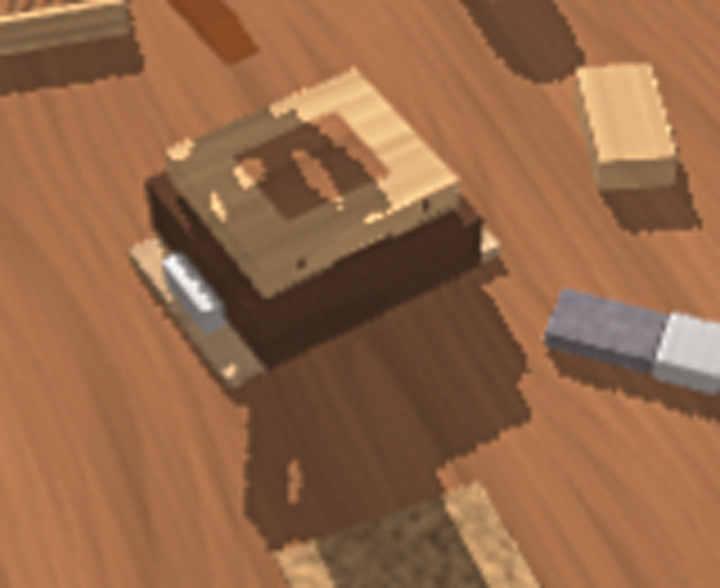

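```bash
python3 -m handwheel '[[[0,0.045,0],0],[[0,0.09,0],0],[[0,0.135,0],0],[[0,0.18,0],0],[[0,0.225,0],0],[[0,0.27,0],0],[[0,0.289,0],0],[[0,0.289,0],0],[[0,0.289,0],0],[[0,0.289,0],0]]' >/dev/null; python3 st.py
python3 -m handwheel '[[[0,0,0.01],0],[[0,0,0.035],0],[[0,0,0.05],0],[[0,0,0.057],0],[[0,0,0.057],0],[[0,0,0.057],0]]' >/dev/null; python3 st.py
python3 -c "
from h import *
snap('scene','s15'); snap('wrist','w15')
cv2.imwrite('pics/s15c.png',cv2.resize(cv2.imread('pics/s15.png')[130:250,200:360],None,fx=4.8,fy=4.8,interpolation=cv2.INTER_CUBIC))"
python3 lidm.py scene s1 s15 scene s9 s15
```

```text
t23.65 case x -0.29 y -138.96 z 138.12 | dR -4.36 dL 270.26 | F x 0.6 y 0.6 z -0.5 | yaw 10.54 pitch(+ytip up) 0.11 roll -0.08 op 0.0212
t24.25 case x 0.19 y -141.26 z 82.68 | dR -6.66 dL 272.56 | F x 0.6 y 0.0 z 0.3 | yaw 10.42 pitch(+ytip up) -0.02 roll 0.04 op 0.0211
scene s1 s15 left 7.81 right 3.11 mm n 18 med res 0.19
scene s9 s15 left 7.49 right 0.83 mm n 14 med res 0.34
```

View pics/w15.png

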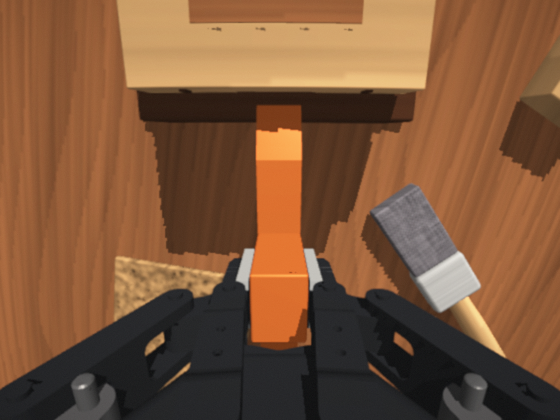

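View pics/s15c.png

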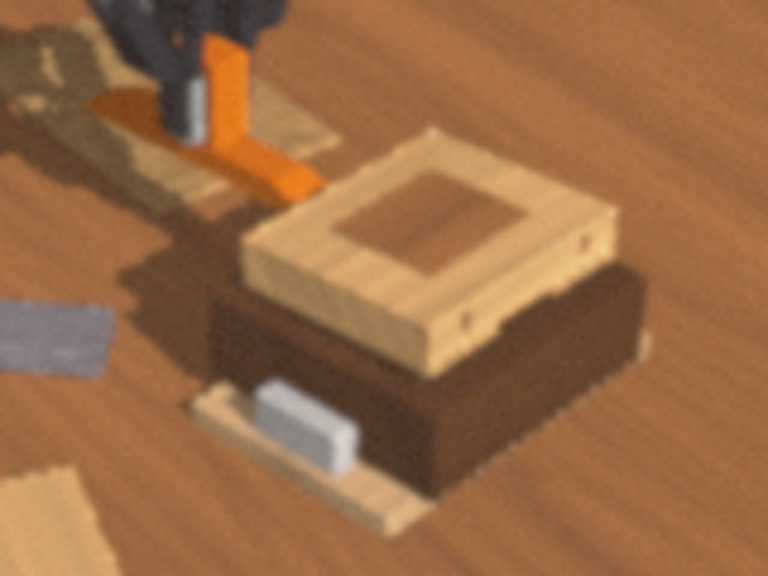

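```bash
python3 -m handwheel '[[[0,-0.001,0.002],0],[[0,-0.002,0.004],0],[[0,-0.002,0.006],0],[[0,-0.002,0.0065],0],[[0,-0.002,0.0065],0]]' >/dev/null; python3 st.py
python3 -m handwheel '[[[0,0,0.0005],0],[[0,0,0.0005],0]]' >/dev/null; python3 st.py
python3 -m handwheel '[[[0,0,0.0005],0],[[0,0,0.0005],0]]' >/dev/null; python3 st.py
```

```text
t24.85 case x -0.33 y -139.27 z 75.60 | dR -4.67 dL 270.57 | F x -0.2 y -0.5 z -1.3 | yaw 10.40 pitch(+ytip up) 0.00 roll -0.01 op 0.0212
t25.05 case x -0.25 y -139.34 z 75.23 | dR -4.74 dL 270.64 | F x 0.5 y 0.2 z -0.6 | yaw 10.40 pitch(+ytip up) -0.00 roll 0.00 op 0.0213
t25.25 case x -0.16 y -139.35 z 74.91 | dR -4.75 dL 270.65 | F x -0.8 y -0.2 z 0.3 | yaw 10.40 pitch(+ytip up) -0.01 roll 0.01 op 0.0211
```

```bash
python3 -m handwheel '[[[0,0,0.0006],0],[[0,0,0.0006],0]]' >/dev/null; python3 st.py
python3 -m handwheel '[[[0,-0.001,0],0],[[0,-0.003,0],0],[[0,-0.005,0],0],[[0,-0.007,0],0],[[0,-0.009,0],0],[[0,-0.011,0],0],[[0,-0.013,0],0],[[0,-0.015,0],0],[[0,-0.017,0],0]]' >/dev/null; python3 st.py
python3 -m handwheel '[[[0,-0.001,0],0],[[0,-0.002,0],0],[[0,-0.003,0],0],[[0,-0.003,0],0]]' >/dev/null; python3 st.py
python3 -m handwheel '[[[0,-0.001,0],0],[[0,-0.002,0],0],[[0,-0.003,0],0],[[0,-0.003,0],0]]' >/dev/null; python3 st.py
python3 -m handwheel '[[[0,-0.001,0],0],[[0,-0.002,0],0],[[0,-0.002,0],0]]' >/dev/null; python3 st.py
```

```text
t25.45 case x -0.08 y -139.48 z 74.72 | dR -4.88 dL 270.78 | F x -0.8 y 0.2 z 2.9 | yaw 10.39 pitch(+ytip up) -0.01 roll 0.03 op 0.0212
t26.35 case x 0.34 y -122.95 z 74.85 | dR 11.65 dL 254.25 | F x -0.3 y -3.8 z 5.9 | yaw 10.39 pitch(+ytip up) -0.08 roll 0.10 op 0.0215
t26.75 case x 0.38 y -119.99 z 74.87 | dR 14.61 dL 251.29 | F x -0.4 y -3.2 z 4.8 | yaw 10.39 pitch(+ytip up) -0.09 roll 0.10 op 0.0213
t27.15 case x 0.27 y -119.40 z 75.13 | dR 15.20 dL 250.70 | F x 0.9 y -7.5 z 4.9 | yaw 10.31 pitch(+ytip up) -0.26 roll 0.15 op 0.0212
t27.45 case x 0.19 y -119.14 z 75.35 | dR 15.46 dL 250.44 | F x 0.7 y -10.5 z 3.8 | yaw 10.26 pitch(+ytip up) -0.38 roll 0.18 op 0.0213
```

```bash
python3 -m handwheel '[[[0,-0.001,0],0],[[0,-0.002,0],0],[[0,-0.003,0],0],[[0,-0.003,0],0]]' >/dev/null; python3 st.py
python3 -m handwheel '[[[0,-0.001,0],0],[[0,-0.002,0],0],[[0,-0.003,0],0],[[0,-0.003,0],0]]' >/dev/null; python3 st.py
python3 -m handwheel '[[[0,-0.001,0],0],[[0,-0.002,0],0],[[0,-0.003,0],0],[[0,-0.003,0],0]]' >/dev/null; python3 st.py
```

```text
t27.85 case x 0.05 y -116.87 z 75.42 | dR 17.73 dL 248.17 | F x 0.6 y -10.6 z 4.6 | yaw 10.23 pitch(+ytip up) -0.43 roll 0.18 op 0.0215
t28.25 case x 0.00 y -113.75 z 75.36 | dR 20.85 dL 245.05 | F x 0.1 y -10.5 z 4.4 | yaw 10.23 pitch(+ytip up) -0.42 roll 0.17 op 0.0212
t28.65 case x -0.03 y -110.68 z 75.33 | dR 23.92 dL 241.98 | F x -0.2 y -11.4 z 5.5 | yaw 10.23 pitch(+ytip up) -0.41 roll 0.17 op 0.0214
```

```bash
python3 -m handwheel '[[[0,-0.001,0],0],[[0,-0.001,0],0]]' >/dev/null; python3 st.py
python3 -m handwheel '[[[0,-0.001,0],0],[[0,-0.001,0],0]]' >/dev/null; python3 st.py
python3 -m handwheel '[[[0,-0.001,0],0],[[0,-0.001,0],0],[[0,-0.001,0],0]]' >/dev/null; python3 st.py
```

```text
t28.85 case x -0.06 y -109.68 z 75.30 | dR 24.92 dL 240.98 | F x -0.6 y -11.9 z 4.0 | yaw 10.23 pitch(+ytip up) -0.40 roll 0.16 op 0.0214
t29.05 case x -0.07 y -108.58 z 75.28 | dR 26.02 dL 239.88 | F x 0.5 y -10.7 z 5.6 | yaw 10.23 pitch(+ytip up) -0.40 roll 0.16 op 0.0210
t29.35 case x -0.04 y -105.94 z 75.06 | dR 28.66 dL 237.24 | F x -0.3 y -8.4 z 5.3 | yaw 10.28 pitch(+ytip up) -0.27 roll 0.13 op 0.0213
```

```bash
python3 -m handwheel '[[[0,-0.0007,0],0],[[0,-0.0007,0],0]]' >/dev/null; python3 st.py
python3 -m handwheel '[[[0,-0.0007,0],0],[[0,-0.0007,0],0]]' >/dev/null; python3 st.py
python3 -m handwheel '[[[0,-0.0007,0],0],[[0,-0.0007,0],0]]' >/dev/null; python3 st.py
```

```text
t29.55 case x 0.01 y -105.05 z 75.05 | dR 29.55 dL 236.35 | F x 0.1 y -7.9 z 5.3 | yaw 10.29 pitch(+ytip up) -0.26 roll 0.12 op 0.0215
t29.75 case x 0.03 y -104.29 z 75.09 | dR 30.31 dL 235.59 | F x -0.2 y -7.6 z 4.6 | yaw 10.29 pitch(+ytip up) -0.26 roll 0.13 op 0.0215
t29.95 case x -0.01 y -104.01 z 75.11 | dR 30.59 dL 235.31 | F x 0.3 y -7.9 z 5.6 | yaw 10.28 pitch(+ytip up) -0.29 roll 0.13 op 0.0214
```

```bash
python3 -m handwheel '[[[0,-0.001,0],0],[[0,-0.001,0],0]]' >/dev/null; python3 st.py
python3 -m handwheel '[[[0,-0.001,0],0],[[0,-0.001,0],0]]' >/dev/null; python3 st.py
python3 -m handwheel '[[[0,-0.0007,0],0],[[0,-0.0007,0],0]]' >/dev/null; python3 st.py
```

```text
t30.15 case x -0.01 y -103.70 z 75.23 | dR 30.90 dL 235.00 | F x -0.1 y -10.0 z 6.1 | yaw 10.26 pitch(+ytip up) -0.35 roll 0.15 op 0.0214
t30.35 case x -0.07 y -103.50 z 75.33 | dR 31.10 dL 234.80 | F x -0.3 y -11.1 z 4.3 | yaw 10.24 pitch(+ytip up) -0.40 roll 0.16 op 0.0214
t30.55 case x -0.08 y -103.38 z 75.40 | dR 31.22 dL 234.68 | F x -0.2 y -11.8 z 4.6 | yaw 10.22 pitch(+ytip up) -0.44 roll 0.17 op 0.0216
```

```bash

python3 -m handwheel '[[[0,-0.0006,0],0],[[0,-0.0006,0],0]]' >/dev/null; python3 st.py
python3 -m handwheel '[[[0,0.004,-0.0003],0],[[0,0.008,-0.0003],0],[[0,0.012,-0.0003],0],[[0,0.016,-0.0003],0],[[0,0.021,-0.0003],0],[[0,0.027,-0.0003],0],[[0,0.033,-0.0003],0],[[0,0.040,-0.0003],0],[[0,0.048,-0.001],0],[[0,0.058,-0.01],0],[[0,0.065,-0.03],0],[[0,0.065,-0.05],0]]' >/dev/null; python3 st.py
python3 -m handwheel '[[[0,0,0],0],[[0,0,0],0],[[0,0,0],0]]' >/dev/null; python3 st.py
python3 -c "
from h import *
snap('scene','s16'); snap('wrist','w16');obs()
cv2.imwrite('pics/s16c.png',cv2.resize(cv2.imread('pics/s16.png')[100:250,160:360],None,fx=3.9,fy=3.9,interpolation=cv2.INTER_CUBIC))"
python3 lidm.py scene s1 s16 scene s15 s16
```

```text
t30.75 case x -0.09 y -103.23 z 75.46 | dR 31.37 dL 234.53 | F x 0.6 y -12.8 z 5.0 | yaw 10.20 pitch(+ytip up) -0.47 roll 0.17 op 0.0213
t31.95 case x -1.63 y -163.85 z 123.82 | dR -29.25 dL 295.15 | F x 0.3 y -0.4 z -1.5 | yaw 10.28 pitch(+ytip up) -0.02 roll -0.15 op 0.0212
t32.25 case x -1.12 y -161.45 z 122.64 | dR -26.85 dL 292.75 | F x 1.1 y 0.4 z -0.7 | yaw 10.41 pitch(+ytip up) 0.06 roll -0.13 op 0.0215
{'clock': 32.35, 'position': [0.5686, -0.1731, 0.1227], 'eef_rot': [-0.0004, 0.9959, 0.0908, -0.0012], 'contact_force': [0.6645, -0.3012, -0.5143], 'ft_torque': [0.0507, -0.004, -0.033], 'opening': 0.0213, 'qpos': [0.2377, 0.28, 0.0154, 1.7264, -0.0046, 1.1377, 0.4364]}
scene s1 s16 left 8.42 right 7.00 mm n 23 med res 0.36
scene s15 s16 left 0.22 right 4.28 mm n 21 med res 0.24
```

View pics/s16c.png

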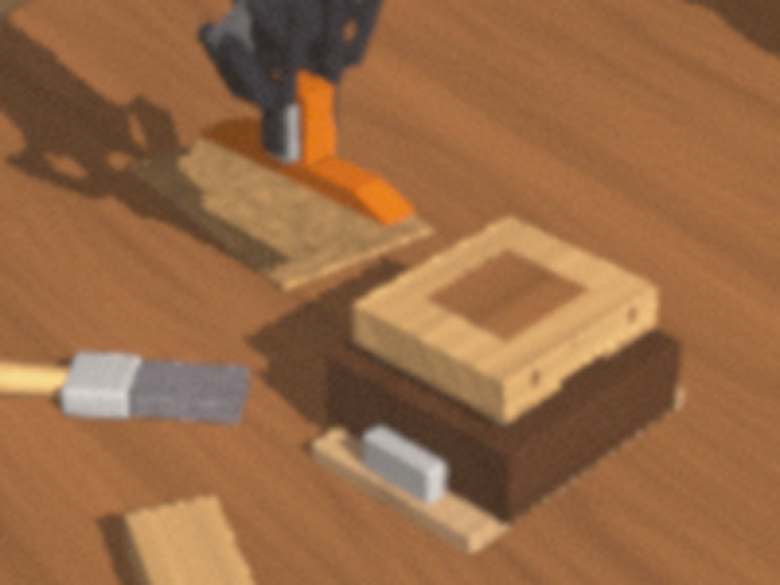

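View pics/w16.png

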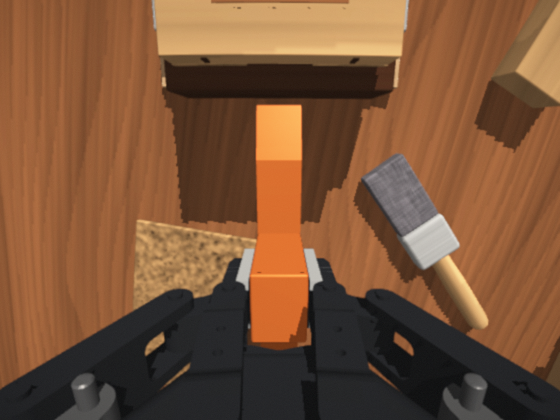

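```bash

python3 -m handwheel '[[[-0.023,0.029,0],2.6],[[-0.046,0.058,0],5.2],[[-0.068,0.087,0],8],[[-0.0911,0.1165,0],10.4],[[-0.0911,0.1165,0.03],10.4],[[-0.0911,0.1165,0.06],10.4],[[-0.0911,0.1165,0.08],10.4],[[-0.0911,0.1165,0.093],10.4],[[-0.0911,0.1165,0.093],10.4],[[-0.0911,0.1165,0.093],10.4]]'
python3 -c "
from h import *
o=obs(); snap('wrist','w17'); snap('side','sd17')
cv2.imwrite('pics/sd17c.png',cv2.resize(cv2.imread('pics/sd17.png')[180:400,180:380],None,fx=2.7,fy=2.7,interpolation=cv2.INTER_CUBIC))"
```

```text
clock: 33.35
position: [0.5013, -0.3046, 0.0315]
eef_rot: [0.0, 1.0, 0.0, 0.0]
contact_force: [-0.3, 0.1, -1.9]
opening: 0.0213
{'clock': 33.35, 'position': [0.5013, -0.3046, 0.0315], 'eef_rot': [0.0001, 1.0, 0.0001, 0.0002], 'contact_force': [-0.2567, 0.0661, -1.8912], 'ft_torque': [-0.0324, -0.0032, 0.0033], 'opening': 0.0213, 'qpos': [0.4034, 0.3634, 0.1147, 1.8246, -0.0498, 0.956, 0.5396]}
```

View pics/sd17c.png

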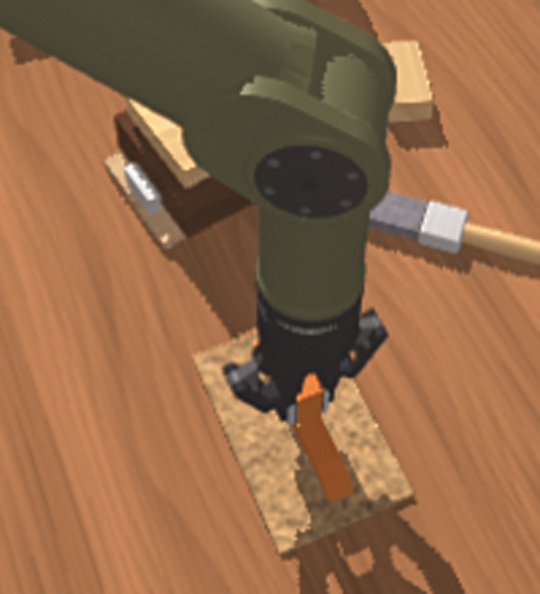

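View pics/w17.png

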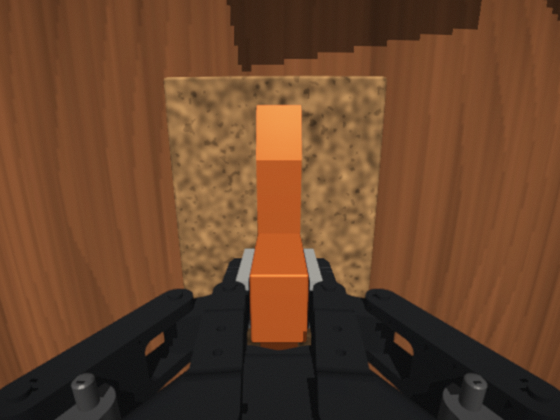

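Aligned well over the pad with about 16 mm margin at the front tip; lower to contact.

```bash

python3 -m handwheel '[[[0,0,0.003],0],[[0,0,0.006],0],[[0,0,0.008],0],[[0,0,0.009],0],[[0,0,0.009],0],[[0,0,0.009],0]]' | egrep 'pos|force'
python3 -m handwheel '[[[0,0,0.0005],0],[[0,0,0.0005],0]]' | egrep 'pos|force'
python3 -m handwheel '[[[0,0,0.0005],0],[[0,0,0.0005],0]]' | egrep 'pos|force'
python3 -m handwheel '[[[0,0,0.0005],0],[[0,0,0.0005],0]]' | egrep 'pos|force'
```

```text
position: [0.501, -0.3045, 0.0221]
contact_force: [0.1, -0.4, -1.6]
position: [0.501, -0.3045, 0.0216]
contact_force: [-0.1, 0.9, -0.4]
position: [0.5009, -0.3045, 0.0211]
contact_force: [-0.2, 0.4, -0.4]
position: [0.501, -0.3046, 0.021]
contact_force: [-0.8, 0.2, 2.1]
```

```bash

python3 -m handwheel '[[[0,0,0],0],[[0,0,0],0],[[0,0,0],0],[[0,0,0],0],[[0,0,0],0],[[0,0,0],0]]' 0.06 | egrep 'pos|force|open'
python3 -m handwheel '[[[0,0,-0.01],0],[[0,0,-0.03],0],[[0,0,-0.06],0],[[0,0,-0.1],0],[[0,0,-0.14],0],[[0,0,-0.17],0],[[0,0,-0.17],0]]' | egrep 'pos|force'
python3 -m handwheel '[[[0,0.04,-0.03],0],[[0,0.08,-0.06],0],[[0,0.11,-0.08],0],[[0,0.11,-0.08],0],[[0,0.11,-0.08],0],[[0,0.11,-0.08],0]]' | egrep 'clock|pos|force'
python3 -c "
from h import *
o=obs(); snap('wrist','w18'); snap('side','sd18'); snap('scene','s18')
cv2.imwrite('pics/sd18c.png',cv2.resize(cv2.imread('pics/sd18.png')[180:400,180:380],None,fx=2.7,fy=2.7,interpolation=cv2.INTER_CUBIC))
cv2.imwrite('pics/s18c.png',cv2.resize(cv2.imread('pics/s18.png')[100:250,160:360],None,fx=3.9,fy=3.9,interpolation=cv2.INTER_CUBIC))"
python3 lidm.py scene s1 s18 scene s15 s18 scene s16 s18
```

```text
position: [0.501, -0.3045, 0.0206]
contact_force: [-0.1, 0.5, 1.3]
opening: 0.0601
position: [0.5037, -0.3062, 0.1972]
contact_force: [-0.8, -0.5, 0.5]
clock: 36.55
position: [0.5011, -0.4127, 0.2694]
contact_force: [0.2, 0.1, -0.1]
{'clock': 36.55, 'position': [0.5011, -0.4127, 0.2694], 'eef_rot': [-0.0011, 1.0, 0.0008, -0.0006], 'contact_force': [0.2365, 0.1412, -0.1025], 'ft_torque': [0.0249, 0.003, 0.0143], 'opening': 0.06, 'qpos': [0.5027, 0.3057, 0.1878, 1.4011, -0.0576, 1.4424, 0.6911]}
scene s1 s18 left 8.31 right 6.99 mm n 24 med res 0.21
scene s15 s18 left 0.01 right 4.47 mm n 21 med res 0.20
scene s16 s18 left -0.05 right 0.05 mm n 21 med res 0.19
```

View pics/sd18c.png

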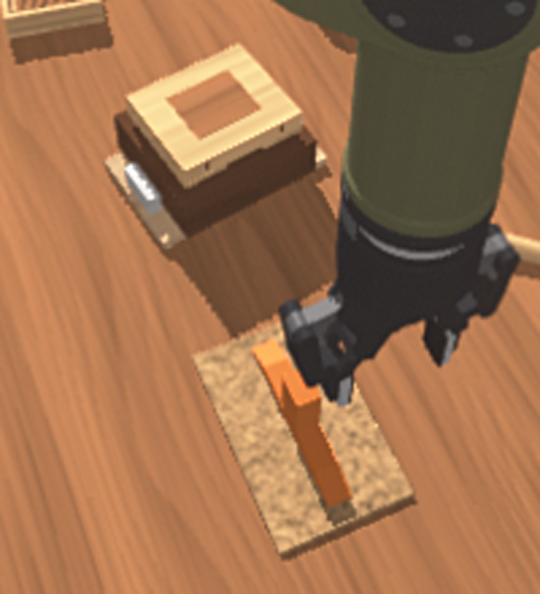

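View pics/s18.png

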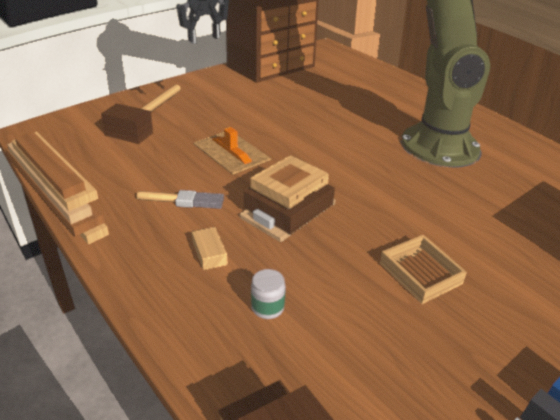

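View pics/s18c.png

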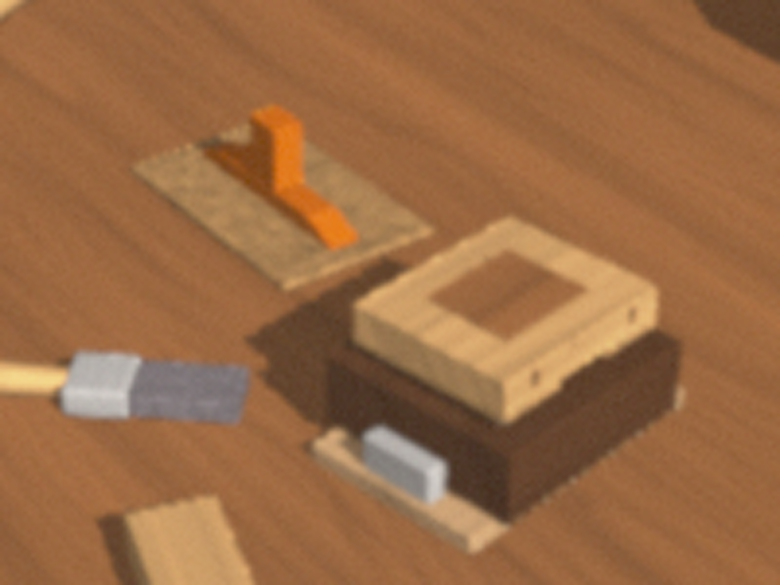

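View pics/w18.png

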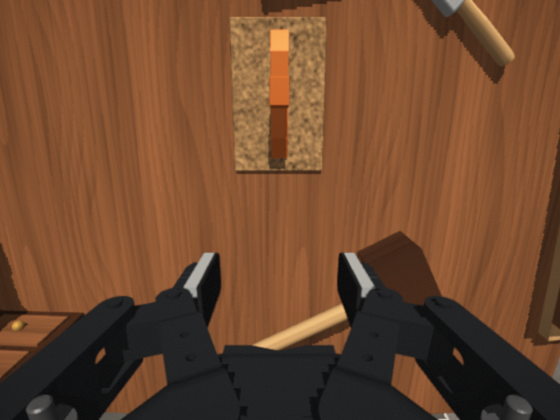

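```bash
python3 -c "
from h import *
print(manip.finish_job()); obs()"
```

```text
the job is handed in; nothing more can be done
None
the job is handed in; nothing more can be done
```

The lid has been prised up to the wedge's full height on both sides. The wedge is back flat on its cork pad and released, and the job was handed in at about 36.6 s.

**What I did**
1. **Right side, part way:** I pushed the wedge in about 16 mm, which raised the right to roughly 4.5 mm.
2. **Left side, home:** I drove it in until the force rose from about 9 N to 12–13.6 N and the tip stalled, with the stop about 39.5 mm in.
3. **Right side, home:** the push rose from about 8 N to 11–12.8 N, with the stop about 30.4 mm in. That puts an estimated 4–5 N on the rubber on each side.

By the wedge's geometry, neither side of the lid was ever more than about 4.5 mm ahead of the other.

**What the last checks showed**
- **Stop positions:** the two depths add up to 69.8 mm, against the 70 mm expected from the stop's geometry.
- **Push force:** it peaked at 13.7 N, inside the 6–15 N range. I pressed on the ledge with 3–9 N.
- **At rest:** the lid did not move between withdrawing the wedge and the end. The wedge lies flat on the pad with the gripper clear of everything, and the other objects look undisturbed.

**What disagreed**
- **Lid height:** tracking the lid in the scene camera gave a rise of about 8.3 mm on the left and 7.0 mm on the right from the start. The lid seems to have started about 1.1 mm raised on the left and 1.5 mm on the right, judging by the depth at which the wedge first met it. That gives about 9.4 mm and 8.5 mm, where both should be 8.5 mm. I put the difference down to measurement noise of just under 1 mm, but the pictures don't confirm the level more closely than that.
- **Wedge tilt:** it tilted up to about 0.5° while being pushed in.

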